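# Measuring tools back in the fitted tray

## Task

Put the four measuring tools that lie about the bench (tape measure, spirit level, moisture meter and try square) back in the tool tray, each lying fully down in the recess routed to its own outline. Set them in by hand rather than dropping them, and leave the block plane and the glue bottle where they stand.

Things in the scene. Friction and masses are not known exactly. Their poses are not given: they have to be found in the camera images.
- tape_center (a point): Tape measure: black D-shaped plastic case with a round metal disc on each flat side, standing on its flat base. 42 mm thick between the flat sides (along x), 78 mm long with its end hook (along y), 70 mm tall with a rounded top, 0.3 kg. This point: middle of the case, 35 mm above its underside; z axis up.
- level_center (a point): Pocket spirit level: bare aluminium bar with black end caps and green vials, standing on its narrow face. 22 mm wide (along x), 160 mm long (along y), 46 mm tall, 0.16 kg. This point: its middle, 23 mm above its underside; z axis up.
- meter_center (a point): Wood moisture meter: flat grey hand-held instrument with a display, three round keys and a black cap at one end (+y), lying on its back. 52 mm wide (along x), 135 mm long (along y), 28 mm thick, 0.17 kg; the cap, its last 31 mm, is 42 mm wide, 24 mm thick. This point: its middle, 14 mm above its underside; z axis up.
- square_grip (a point): Try square lying flat, 0.21 kg: wooden stock 100 (along x) x 30 (along y) x 22 mm thick; steel blade 26 mm wide, 2 mm thick, standing 90 mm out of the stock along +y at its +x end, 8 mm above the underside. Point: middle of the stock's bare part, the place to grip across its 30 mm, 11 mm above the underside, 37 mm along x from the stock's bare end and from the blade's edge; z up.
- tape_recess (a point): Place for the tape measure: short oblong recess, 56 (along x) x 92 mm (along y), routed in a dark-faced plywood insert. This point: centre of its pale floor; z up. The four inserts, 130 x 190 mm each, lie two by two in shuffled order in one fixed low plywood tray (282 x 402 mm, rim 27 mm above the bench).
- level_recess (a point): Place for the spirit level: long narrow recess, 36 (along x) x 174 mm (along y), in another insert of the tray. This point: centre of its pale floor; z up. All recesses have upright walls, are 10 mm deep, their floor 14 mm above the bench, and give 7 mm of room on every side of their tool. Tape, level and meter may lie either way round.
- meter_recess (a point): Place for the moisture meter: long wide recess, 66 (along x) x 149 mm (along y), in another insert of the tray. This point: centre of its pale floor; z up. The insert round every recess is solid: fingertips must be 10 mm or more above the tool's underside when it is set down.
- square_recess (a point): Place for the try square: L-shaped recess, 114 (along x) x 134 mm (along y) overall, 7 mm larger all round than the square, in another insert of the tray. The square fits one way only, its x and y axes along those of the recess. This point, on the pale floor (z up), lies 11 mm below the square's listed point when the square lies centred in the recess.
- plane: Block plane, dark steel, 160 mm long (along y), 50 mm wide, about 55 mm tall, standing on its sole; a bystander. Origin: centre of its underside.
- glue: White glue bottle with an orange cap, 60 mm in diameter, 170 mm tall, standing; a bystander. Origin: centre of its underside.
Things that resemble listed ones, but are neither listed nor needed, are in the scene too. What is shaped like the part that bears level_center but turquoise is not meant.

How it is judged:
By the outcome, as a careful person would: the job done as asked, in the order asked, and still so for the second after the job is handed in, with the robot touching nothing.
It also fails if it takes over 120 s, if anything falls off the work surface, if the arm or the gripper's body presses on something with over 40 N, if the wrist force passes 120 N, or if a joint passes its speed limit or range.

## Robot

A 6-joint arm with a two-finger parallel gripper is mounted at the origin on the work surface. World frame = base frame: x ahead of the robot, y to its left, z up, the work surface at z = 0. Lengths are in mm, angles in degrees, forces in N, time in s.
With the tool pointing down it reaches from about 300 to 850 mm from the base axis. Payload 4.2 kg.
Tool frame: the origin (TCP) lies on the centre line of the jaws, within the pads' length; the fingertips stand 14 mm ahead of it and the grasp point (between the pads) lies 5 mm behind it (env.finger_overhang is the z of the fingertips in the tool frame, in mm); z points along the fingers, y is the line along which they close (so a half turn about z gives the same grasp; the last joint's range is limited). The gripper opens to 91 mm and grips with 3 to 60 N. Pads are 32 mm wide; open, the fingers measure 118 mm over their backs; the gripper's body (76 mm by 178 mm) begins 60 mm behind the grasp point.
Start: joints at [69.213, 18.312, 89.639, -0, 72.044, -1.146], TCP at [193.275, 541.559, 227.976] pointing down, gripper open.
Joint ranges: [-177.97, 177.97], [-48.28, 115.42], [12.27, 149.76], [-77.06, 257.06], [2.81, 150.46], [-146.56, 146.56]. Speed limits (degrees/s): [147.25, 147.25, 180, 180, 180, 180].

## Interface

Orientations are given as [roll, pitch, yaw] about the fixed x, y, z axes, in that order (R = Rz(yaw) Ry(pitch) Rx(roll)).
In Python, from workcell import sensors, viewer, env gives the robot as it stands. The module is installed in compiled form; this text tells all that it offers.
- The arm moves only by the tool step_arm, never from a script. Its argument "plan" is one flat list of numbers, 6 for each row, row after row: the shift along the tool's x, y, z in cm, then the turn, a rotation vector about the tool's x, y, z in rad. In form: [x, y, z, wx, wy, wz, x, y, z, wx, wy, wz, ...]. A call has 1 to 5 rows; each row shifts and turns the commanded pose from where the row before left it, along the tool's axes as they then stand; what a row does not reach is not made up. A row lasts 1/12 s, in which the tool goes at most 41.7 mm and 7.16 degrees, less where a joint would pass 70% of its speed; a pose out of reach is approached as far as the arm can. A call is refused whole if a number of a shift passes 4.17 or a number of a turn 0.125, either way. A call with a gripper value outside its range is refused whole. "hand" is the finger opening in cm, from 0 to 9.12, set as the call begins (left out, the last holds). The fingers move at their own pace and stop on an object; "newtons" is the grip in N (left out, the last holds). Time passes only in rows, so rows that do not move let the fingers close. It gives the time, the measured TCP pose, the force, the opening and the grip force at its end, in the units of the state.
- sensors.state(): the state, without advancing time (a new reading comes with each control period).
- viewer.grab_frame(name): name is "scene" or "top" or "wrist"; returns a dict with "img" (384x512x3 uint8, red, green, blue), "fx", "fy", "cx", "cy" (pixels), "position" and "attitude" of the camera in the world. Camera axes: x right, y down, z forward; pixel columns grow to the right and rows downward; lengths in mm; the calibration is good to about 2 mm. A picture is of the moment at which its call begins. There is no depth.
- env.job_done(): hands the job in; it is judged then, once.
Trained networks look in a picture, given as the dict that the camera call returned (one of the last four; its "shot" number tells which), for a name from the list of things; names that differ only in an ending like _2 or _b are one class to them, and where a whole thing is asked for, a point or a joint stands for the part that bears it (a point fixed in the world has none). Each returns a list of dicts, best first, with "score" (0 to 1); they miss things now and then, are a little off and sometimes report something else, mostly with a low value. They report only what shows in the picture. A call takes as long as a camera call. They do not tell look-alikes from the thing itself.
- viewer.boxes_of(name, picture): "location" ([column, row] in pixels, amid what is visible of it).
- viewer.pinpoint(name, picture): "location" ([column, row] in pixels: a listed point, or the origin of a listed thing).
The state is a dict: "time_s": time; "qpos": joint angles; "qvel": joint speeds; "effort": joint torques, N m; "ee_pos": TCP position; "ee_rot": TCP orientation; "force": force on the tool from outside, world axes, zero at the start; "torque": the same for the moment, N m; "gripper_width": finger opening in mm; "gripper_force": force on a finger pad.
Only numpy, scipy, OpenCV 4.12 (cv2) and the standard library are available. Lean on these libraries where they do the work, as an engineer would, in place of code of your own. Each camera call takes 0.05 s, during which the arm holds its last target. There are 200 camera calls.

## Working session

There is one attempt and no reset: what is moved stays moved. The work goes in short steps, Python scripts to look and compute and a tool call to move; the robot and the scene stay as the last step left them, time stands still between calls to the robot, and variables do not carry over. Pictures are saved under pics/ and viewed, at most 14 in all, crops included, and the job is handed in when it is done.

Besides the shell and the picture viewer there is one more tool, called by a JSON object that holds its "fn" and its "kwargs". step_arm: Moves the arm, as the interface text tells. Its arguments: {"type":"object","properties":{"plan":{"type":"array","items":{"type":"number"}},"hand":{"type":"number"},"newtons":{"type":"number"}},"required":["plan"]}

```bash
mkdir -p pics; ls; cat > h.py <<'E'
import numpy as np, cv2
from scipy.spatial.transform import Rotation as R
from workcell import sensors, viewer, env
def cam(f):
    a=np.array(f["attitude"],float)
    M=a if a.shape==(3,3) else R.from_euler("xyz",a,degrees=True).as_matrix()
    return np.array(f["position"],float),M
def at(f,px,z):
    p,M=cam(f); d=M@np.array([(px[0]-f["cx"])/f["fx"],(px[1]-f["cy"])/f["fy"],1])
    return p+d*(z-p[2])/d[2]
def proj(f,w):
    p,M=cam(f); c=M.T@(np.array(w)-p); return np.array([f["fx"]*c[0]/c[2]+f["cx"],f["fy"]*c[1]/c[2]+f["cy"]])
def save(f,n,s=1.5):
    cv2.imwrite("pics/"+n,cv2.resize(f["img"][:,:,::-1],None,fx=s,fy=s,interpolation=cv2.INTER_CUBIC))
Z=dict(tape_center=35,level_center=23,meter_center=14,square_grip=11,tape_recess=14,level_recess=14,meter_recess=14,square_recess=14,plane=0,glue=0)
E
python3 - <<'E'
from h import *
s=sensors.state(); print({k:np.round(v,2) for k,v in s.items()})
for n in("top","scene"):
    f=viewer.grab_frame(n); save(f,n+"0.png"); print(n,f["position"],f["attitude"],f["fx"])
    for k,z in Z.items():
        for d in viewer.pinpoint(k,f)[:3]: print(k,np.round(d["location"]),round(d["score"],2),at(f,d["location"],z).round()[:2])
E
```

```text
pics
{'time_s': np.float64(0.0), 'qpos': array([69.21, 18.35, 89.71, -0.  , 72.04, -1.15]), 'qvel': array([-0.06, -0.02, -0.09,  0.03, -0.02,  0.  ]), 'effort': array([  0.  , -41.25, -23.2 ,   0.07,   0.05,  -0.  ]), 'ee_pos': array([193.11, 541.09, 227.13]), 'ee_rot': array([-179.9 ,   -0.  ,  160.36]), 'force': array([ 0.31, -0.3 , -0.19]), 'torque': array([-0.05, -0.04,  0.03]), 'gripper_force': np.float64(0.0), 'gripper_width': np.float64(91.16)}
top [378.993689   -15.25218177 919.20716137] [-169.94264156   -1.77781075  -89.64075377] 351.512318556267
tape_center [367. 235.] 0.92 [ 428. -336.]
level_center [288. 175.] 0.69 [ 584. -138.]
level_center [313. 290.] 0.59 [ 292. -197.]
level_center [281. 223.] 0.33 [ 457. -119.]
meter_center [282. 223.] 0.74 [ 458. -121.]
meter_center [115. 165.] 0.65 [606. 315.]
meter_center [285. 173.] 0.56 [ 590. -132.]
square_grip [384. 177.] 0.88 [ 585. -398.]
tape_recess [363. 138.] 0.66 [ 692. -344.]
tape_recess [190. 177.] 0.59 [578. 118.]
level_recess [112. 215.] 0.9 [475. 314.]
meter_recess [118. 166.] 0.78 [605. 308.]
meter_recess [191. 176.
[... 282 characters left out ...]
-0.42623998   53.01733983] 495.0238616913856
tape_center [103. 221.] 0.66 [ 430. -343.]
tape_center [265. 164.] 0.34 [460.  75.]
tape_center [113. 282.] 0.17 [ 606. -400.]
level_center [220. 227.] 0.98 [ 582. -144.]
level_center [134. 178.] 0.58 [ 305. -209.]
level_center [110. 283.] 0.3 [ 593. -402.]
meter_center [198. 199.] 0.64 [ 461. -124.]
square_grip [114. 285.] 0.56 [ 590. -395.]
tape_recess [312. 185.] 0.86 [576. 130.]
level_recess [340. 139.] 0.59 [460. 343.]
meter_recess [371. 164.] 0.92 [597. 319.]
square_recess [262. 163.] 0.68 [428.  92.]
plane [272. 275.] 0.59 [ 741. -129.]
glue [164. 319.] 0.84 [ 710. -355.]
glue [270. 274.] 0.73 [ 738. -130.]
glue [341. 139.] 0.71 [447. 364.]
```

View pics/top0.png

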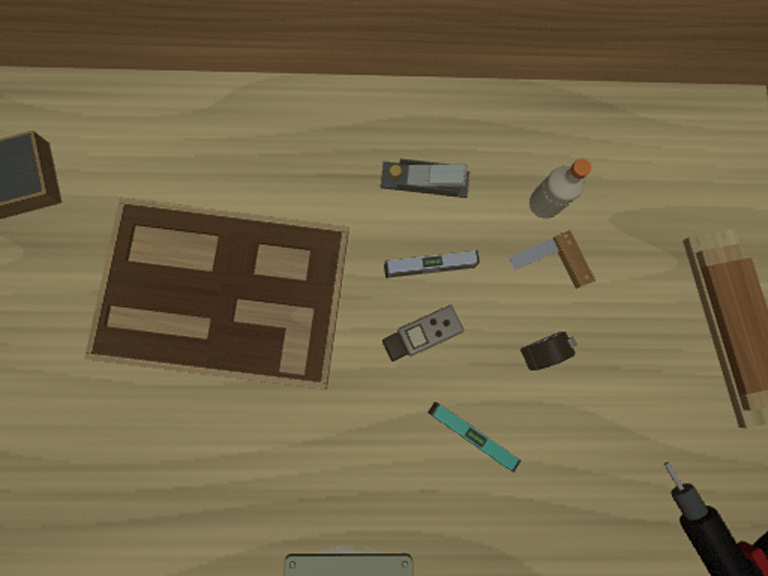

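View pics/scene0.png

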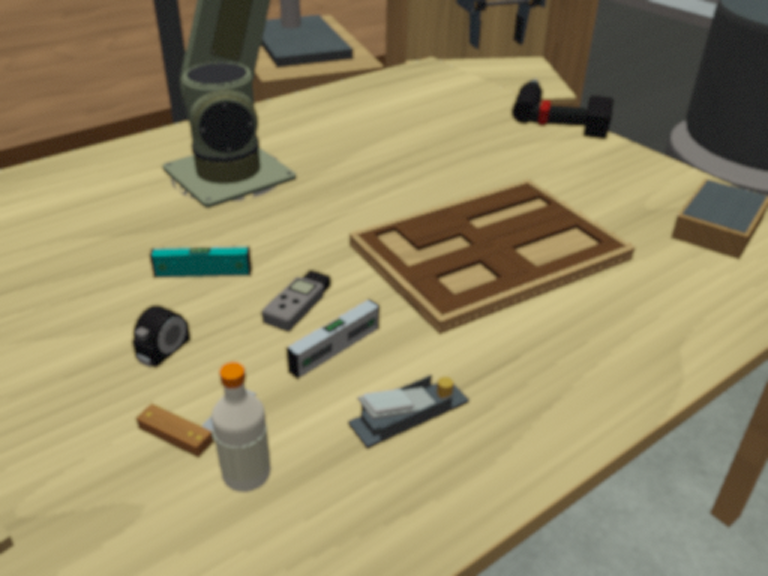

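The top view shows the tray on the left, with recesses at view px: meter (174,249), tape (282,262), level (159,322) and square (288,330). The tools are in the middle: level (432,263), meter (424,333), tape (549,351) and square stock (575,259). The turquoise decoy is at (475,437). The tray sits at a yaw of about -7°, and the square needs a turn of about -30°. I'll start by going above the tray for a close look.

```bash
cat >> h.py <<'E'
def plan(xyz,yaw,step=38,p0=None,y0=None):
    s=sensors.state(); p=np.array(s["ee_pos"] if p0 is None else p0,float); e=s["ee_rot"]
    y=e[2] if y0 is None else y0
    dy=(yaw-y+180)%360-180; D=np.array(xyz,float)-p
    n=int(max(np.ceil(np.linalg.norm(D)/step),np.ceil(abs(dy)/6.5),1)); print("rows",n,"from",p.round(1),round(y,1))
    for i in range(n):
        a=np.radians(y+dy*i/n); c,s_=np.cos(a),np.sin(a); d=D/n/10
        r=[d[0]*c+d[1]*s_, d[0]*s_-d[1]*c, -d[2],0,0,-np.radians(dy/n)]
        print(",".join("%.2f"%v if k<3 else "%.4g"%round(v,3) for k,v in enumerate(r)), end="\n" if i%5==4 else ",  ")
    print()
E
python3 - <<'E'
from h import *
f=viewer.grab_frame("wrist"); p,M=cam(f); s=sensors.state()
T=R.from_euler("xyz",s["ee_rot"],degrees=True).as_matrix()
print("cam in tool",T.T@(p-s["ee_pos"]),(T.T@M).round(2),f["fx"],f["cx"],f["cy"])
t=viewer.grab_frame("top")
# outlines of recesses: pale blobs within tray polygon
g=cv2.cvtColor(t["img"],cv2.COLOR_RGB2HSV)
m=np.zeros(g.shape[:2],np.uint8); cv2.fillPoly(m,[(np.array([[127,206],[342,233],[322,380],[95,350]])/1.5).astype(int)],255)
b=((g[...,2]>95)&(m>0)).astype(np.uint8)
for c in cv2.findContours(b,0,1)[0]:
    if cv2.contourArea(c)<100: continue
    q=cv2.boxPoints(cv2.minAreaRect(c)); w=np.array([at(t,x,18)[:2] for x in q]); print(w.mean(0).round(),np.linalg.norm(w[1]-w[0]).round(),np.linalg.norm(w[2]-w[1]).round(),np.degrees(np.arctan2(*(w[1]-w[0])[::-1])).round(1))
plan([525,190,380],83)
E
```

```text
cam in tool [  69.74213843   -0.61998518 -155.59517624] [[-0.   -0.97 -0.25]
 [ 1.   -0.   -0.  ]
 [ 0.   -0.25  0.97]] 319.0530803029368 252.9913395934561 188.95056405080845
[476. 328.] 35.0 171.0 -1.6
[453. 138.] 113.0 133.0 -4.0
[583. 124.] 53.0 91.0 -4.3
[605. 313.] 64.0 149.0 -2.1
rows 14 from [193.3 541.6 228. ] 160.4
-3.08,-1.57,-1.09,0,0,0.096,  -3.21,-1.27,-1.09,0,0,0.096,  -3.32,-0.95,-1.09,0,0,0.096,  -3.40,-0.63,-1.09,0,0,0.096,  -3.44,-0.30,-1.09,0,0,0.096
-3.45,0.04,-1.09,0,0,0.096,  -3.43,0.37,-1.09,0,0,0.096,  -3.38,0.70,-1.09,0,0,0.096,  -3.30,1.02,-1.09,0,0,0.096,  -3.18,1.33,-1.09,0,0,0.096
-3.04,1.63,-1.09,0,0,0.096,  -2.87,1.92,-1.09,0,0,0.096,  -2.67,2.19,-1.09,0,0,0.096,  -2.45,2.43,-1.09,0,0,0.096,
```

{"fn": "step_arm", "kwargs": {"plan": [-3.08,-1.57,-1.09,0,0,0.096,-3.21,-1.27,-1.09,0,0,0.096,-3.32,-0.95,-1.09,0,0,0.096,-3.4,-0.63,-1.09,0,0,0.096,-3.44,-0.3,-1.09,0,0,0.096]}}

```text
time_s: 1.62
ee_pos: [312.6, 414.7, 283.1]
ee_rot: [180.0, -0.0, 132.6]
force: [0.4, 0.3, 0.3]
gripper_width: 91.4
gripper_force: 0.0
```

{"fn": "step_arm", "kwargs": {"plan": [-3.45,0.04,-1.09,0,0,0.096,-3.43,0.37,-1.09,0,0,0.096,-3.38,0.7,-1.09,0,0,0.096,-3.3,1.02,-1.09,0,0,0.096,-3.18,1.33,-1.09,0,0,0.096]}}

```text
time_s: 2.03
ee_pos: [431.5, 289.4, 337.7]
ee_rot: [180.0, -0.0, 105.1]
force: [0.7, 0.2, -0.1]
gripper_width: 91.0
gripper_force: 0.0
```

{"fn": "step_arm", "kwargs": {"plan": [-3.04,1.63,-1.09,0,0,0.096,-2.87,1.92,-1.09,0,0,0.096,-2.67,2.19,-1.09,0,0,0.096,-2.45,2.43,-1.09,0,0,0.096,0,0,0,0,0,0]}}

```text
time_s: 2.45
ee_pos: [530.2, 186.9, 382.0]
ee_rot: [179.7, 0.0, 82.9]
force: [-0.1, -0.0, 0.3]
gripper_width: 91.0
gripper_force: 0.0
```

```bash
python3 - <<'E'
from h import *
f=viewer.grab_frame("wrist"); save(f,"w1.png"); np.save("w1.npy",f,allow_pickle=True)
for k in list(Z)[4:8]:
    for d in viewer.pinpoint(k,f)[:2]: print(k,np.round(d["location"]),round(d["score"],2),at(f,d["location"],14).round()[:2])
E
```

```text
tape_recess [285. 182.] 0.71 [579. 127.]
level_recess [202.  64.] 0.65 [470. 328.]
level_recess [205. 212.] 0.36 [436.  91.]
meter_recess [292.  61.] 0.68 [609. 315.]
square_recess [202. 211.] 0.63 [432.  94.]
```

View pics/w1.png

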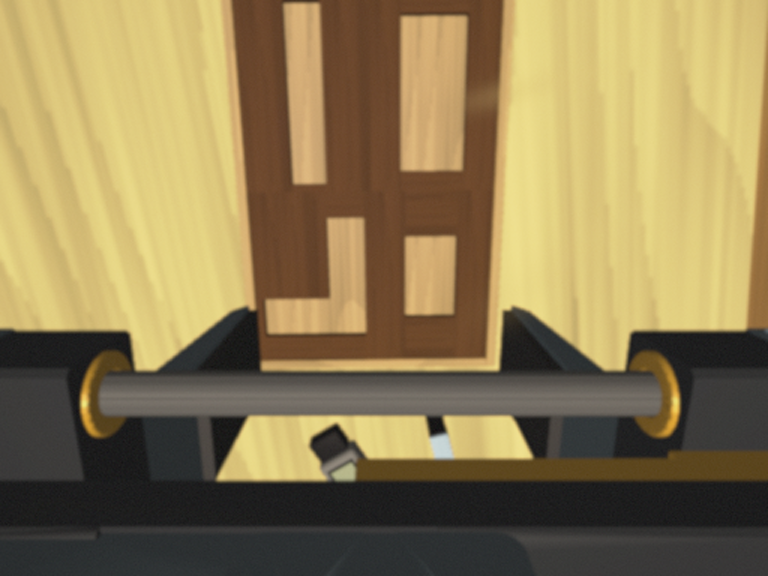

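The wrist view shows the four recesses in view px: level (305,95), meter (432,92), L-shaped square (330,280) and tape (430,275). They match the list. Next I'll fit their outlines.

```bash
python3 - <<'E'
from h import *
f=np.load("w1.npy",allow_pickle=True).item()
g=cv2.cvtColor(f["img"],cv2.COLOR_RGB2HSV)[...,2]
m=np.zeros(g.shape,np.uint8); cv2.fillPoly(m,[(np.array([[240,0],[497,0],[484,352],[264,352]])/1.5).astype(int)],255)
v=g[m>0]; th,_=cv2.threshold(v.reshape(-1,1),0,255,cv2.THRESH_OTSU); print(th)
b=((g>th)&(m>0)).astype(np.uint8)
for c in cv2.findContours(b,0,1)[0]:
    if cv2.contourArea(c)<150: continue
    w=np.array([at(f,x,19)[:2] for x in c[:,0].astype(float)]).astype(np.float32)
    r=cv2.minAreaRect(w); q=cv2.boxPoints(r); print(np.round(r[0],1),np.round(r[1],1),round(r[2],1),q.round().tolist(), np.round(w.max(0)),np.round(w.min(0)))
# tray right/left outer rim lines z=27
for a,bb in(((512,0),(497,362)),((226,0),(262,362))):
    A=at(f,np.array(a)/1.5,27);B=at(f,np.array(bb)/1.5,27); print(A.round(),B.round(),np.degrees(np.arctan2(*(A-B)[:2][::-1]))-90)
E
```

```text
156.0
[580.5 124.8] [89.6 54.5] 83.6 [[548.0, 83.0], [603.0, 77.0], [613.0, 166.0], [558.0, 172.0]] [612. 171.] [549.  79.]
[452.6 139.2] [131.7 112.6] 83.3 [[389.0, 80.0], [501.0, 67.0], [516.0, 198.0], [404.0, 211.0]] [515. 203.] [390.  68.]
[601.9 311.8] [147.4  64.4] 83.5 [[561.0, 242.0], [625.0, 235.0], [642.0, 381.0], [578.0, 389.0]] [641. 387.] [562. 235.]
[473.6 326.2] [171.4  34.8] 83.2 [[446.0, 243.0], [481.0, 239.0], [501.0, 409.0], [466.0, 413.0]] [500. 413.] [447. 240.]
[685. 387.  27.] [647.  15.  27.] -5.844002554873796
[414. 420.  27.] [379.  49.  27.] -5.399934509594473
```

```bash
python3 - <<'E'
from h import *
plan([450,-385,260],111,step=40)
E
```

```text
rows 15 from [525.  191.7 380.1] 83.5
-3.88,-0.06,0.80,0,0,-0.032,  -3.87,-0.18,0.80,0,0,-0.032,  -3.87,-0.31,0.80,0,0,-0.032,  -3.85,-0.43,0.80,0,0,-0.032,  -3.84,-0.55,0.80,0,0,-0.032
-3.82,-0.68,0.80,0,0,-0.032,  -3.79,-0.80,0.80,0,0,-0.032,  -3.77,-0.92,0.80,0,0,-0.032,  -3.74,-1.04,0.80,0,0,-0.032,  -3.70,-1.16,0.80,0,0,-0.032
-3.66,-1.28,0.80,0,0,-0.032,  -3.62,-1.39,0.80,0,0,-0.032,  -3.57,-1.51,0.80,0,0,-0.032,  -3.52,-1.62,0.80,0,0,-0.032,  -3.47,-1.73,0.80,0,0,-0.032
```

{"fn": "step_arm", "kwargs": {"plan": [-3.88,-0.06,0.8,0,0,-0.032,-3.87,-0.18,0.8,0,0,-0.032,-3.87,-0.31,0.8,0,0,-0.032,-3.85,-0.43,0.8,0,0,-0.032,-3.84,-0.55,0.8,0,0,-0.032]}}

```text
time_s: 3.12
ee_pos: [499.3, -1.4, 340.0]
ee_rot: [-180.0, -0.0, 92.8]
force: [1.1, -0.3, 0.5]
gripper_width: 91.2
gripper_force: 0.0
```

{"fn": "step_arm", "kwargs": {"plan": [-3.82,-0.68,0.8,0,0,-0.032,-3.79,-0.8,0.8,0,0,-0.032,-3.77,-0.92,0.8,0,0,-0.032,-3.74,-1.04,0.8,0,0,-0.032,-3.7,-1.16,0.8,0,0,-0.032]}}

```text
time_s: 3.53
ee_pos: [474.4, -193.7, 300.2]
ee_rot: [180.0, -0.0, 101.9]
force: [1.3, 0.3, -0.5]
gripper_width: 90.9
gripper_force: 0.0
```

{"fn": "step_arm", "kwargs": {"plan": [-3.66,-1.28,0.8,0,0,-0.032,-3.62,-1.39,0.8,0,0,-0.032,-3.57,-1.51,0.8,0,0,-0.032,-3.52,-1.62,0.8,0,0,-0.032,-3.47,-1.73,0.8,0,0,-0.032]}}

```text
time_s: 3.95
ee_pos: [449.7, -385.9, 260.1]
ee_rot: [180.0, -0.0, 111.1]
force: [0.7, -0.2, 0.1]
gripper_width: 91.2
gripper_force: 0.0
```

{"fn": "step_arm", "kwargs": {"plan": [0,0,0,0,0,0,0,0,0,0,0,0]}}

```text
time_s: 4.12
ee_pos: [449.4, -385.6, 259.2]
ee_rot: [-180.0, -0.2, 110.8]
force: [0.0, -0.0, -0.7]
gripper_width: 91.2
gripper_force: 0.0
```

```bash
python3 - <<'E'
from h import *
print(sensors.state()["ee_pos"],sensors.state()["ee_rot"])
f=viewer.grab_frame("wrist"); save(f,"w2.png"); np.save("w2.npy",f,allow_pickle=True)
for k in list(Z)[:4]+["glue"]:
    for d in viewer.pinpoint(k,f)[:2]: print(k,np.round(d["location"]),round(d["score"],2),at(f,d["location"],Z[k]).round()[:2])
E
```

```text
[ 449.43341681 -385.6497702   259.18040105] [-1.79956586e+02 -1.56892638e-01  1.10790632e+02]
tape_center [252. 123.] 0.57 [ 430. -338.]
square_grip [340. 210.] 0.95 [ 579. -403.]
glue [434. 202.] 0.62 [ 699. -351.]
```

View pics/w2.png

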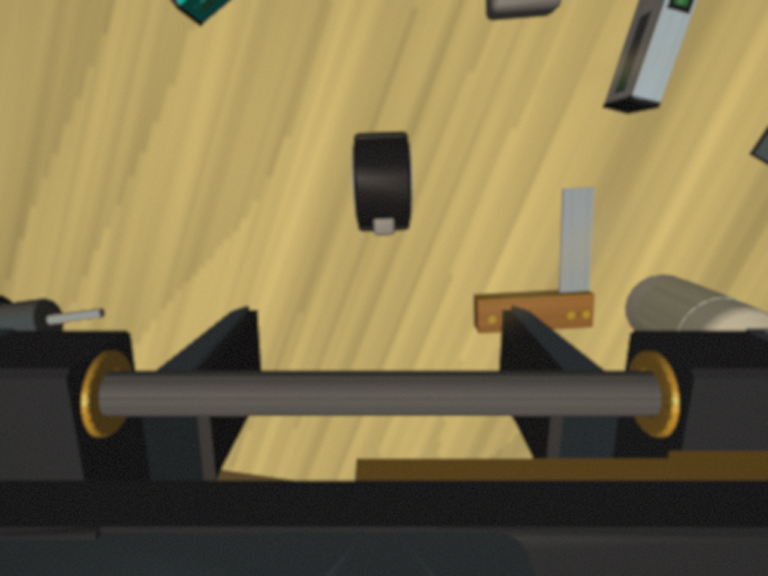

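Tape at (382,181) view px, already aligned with the tool. The square's stock is at (533,311), clear of the glue bottle. Next I'll measure the tape's ends, then descend.

```bash
python3 - <<'E'
from h import *
f=np.load("w2.npy",allow_pickle=True).item()
P=lambda a,z: at(f,np.array(a)/1.5,z)
b=P((382,132),40); h=P((384,235),15); print("cam",f["position"],b,h,np.linalg.norm(b-h),(b+h)/2, P((382,132),65),P((382,132),10))
print("sides",P((355,140),65),P((359,222),50),P((409,137),65),P((411,222),50))
c=((b+h)/2)[:2]; print(c)
plan([c[0],c[1],110],111,step=38); plan([c[0],c[1],36],111,step=37,p0=[c[0],c[1],110],y0=111)
E
```

```text
cam [ 424.78200153 -321.32526105  414.96480045] [ 418.5783896  -300.67248051   40.        ] [ 449.16052288 -375.9822586    15.        ] 85.04016434714546 [ 433.86945624 -338.32736956   27.5       ] [ 418.99200255 -302.0494618    65.        ] [ 418.08205406 -299.02010297   10.        ]
sides [ 403.19726238 -313.76720324   65.        ] [ 425.65977546 -368.64753666   50.        ] [ 437.85394466 -298.47211956   65.        ] [ 462.70706183 -354.59265238   50.        ]
[ 433.86945624 -338.32736956]
rows 5 from [ 450.3 -384.3  261.2] 111.0
0.98,0.02,3.02,0,0,-0,  0.98,0.02,3.02,0,0,-0,  0.98,0.02,3.02,0,0,-0,  0.98,0.02,3.02,0,0,-0,  0.98,0.02,3.02,0,0,-0

rows 2 from [ 433.9 -338.3  110. ] 111
0.00,0.00,3.70,0,0,-0,  0.00,0.00,3.70,0,0,-0,
```

{"fn": "step_arm", "kwargs": {"plan": [0.98,0.02,3.02,0,0,-0.004,0.98,0.02,3.02,0,0,-0.004,0.98,0.02,3.02,0,0,-0.004,0.98,0.02,3.02,0,0,-0.004,0.98,0.02,3.02,0,0,-0.004]}}

```text
time_s: 4.83
ee_pos: [433.1, -338.4, 109.0]
ee_rot: [179.9, 0.1, 112.1]
force: [0.3, -0.0, -0.5]
gripper_width: 91.1
gripper_force: 0.0
```

{"fn": "step_arm", "kwargs": {"plan": [0,0,2.5,0,0,0,0,0,2.5,0,0,0,0,0,2.4,0,0,0,0,0,0,0,0,0]}}

```text
time_s: 5.17
ee_pos: [430.8, -336.8, 31.9]
ee_rot: [-179.8, -0.4, 112.1]
force: [-0.7, 0.7, 0.3]
gripper_width: 91.1
gripper_force: 0.0
```

{"fn": "step_arm", "kwargs": {"plan": [0,0,0,0,0,0,0,0,0,0,0,0,0,0,0,0,0,0,0,0,0,0,0,0,0,0,0,0,0,0], "hand": 3, "newtons": 25}}

```text
time_s: 5.58
ee_pos: [433.5, -340.2, 36.8]
ee_rot: [179.9, 0.1, 112.0]
force: [0.3, 0.9, -0.3]
gripper_width: 60.8
gripper_force: 0.0
```

{"fn": "step_arm", "kwargs": {"plan": [0,0,0,0,0,0,0,0,0,0,0,0,0,0,0,0,0,0,0,0,0,0,0,0,0,0,0,0,0,0]}}

```text
time_s: 6.0
ee_pos: [433.2, -339.9, 35.9]
ee_rot: [180.0, 0.0, 112.0]
force: [0.7, 0.4, 3.1]
gripper_width: 41.9
gripper_force: 24.9
```

{"fn": "step_arm", "kwargs": {"plan": [0,0,0,0,0,0,0,0,-1.5,0,0,0,0,0,-3.5,0,0,0,0,0,-3.5,0,0,0,0,0,-3.5,0,0,0]}}

```text
time_s: 6.42
ee_pos: [431.6, -338.9, 155.2]
ee_rot: [-179.9, -0.2, 112.0]
force: [0.2, -0.6, -4.4]
gripper_width: 41.7
gripper_force: 24.9
```

```bash
python3 - <<'E'
from h import *
f=viewer.grab_frame("wrist"); save(f,"w3.png"); np.save("w3.npy",f,allow_pickle=True)
s=sensors.state();print(s["ee_pos"],s["ee_rot"],s["gripper_width"],s["gripper_force"],s["force"])
plan([581.5,124.5,150],83.5,step=39)
E
```

```text
[ 435.06105023 -341.65944261  163.02389439] [179.73284419   0.50419474 112.0016971 ] 42.11390958438134 24.923458099365234 [ 0.62760185 -1.45931106  1.83025519]
rows 13 from [ 435.1 -341.7  163. ] 112.0
2.90,2.39,0.10,0,0,0.038,  2.99,2.28,0.10,0,0,0.038,  3.08,2.16,0.10,0,0,0.038,  3.16,2.04,0.10,0,0,0.038,  3.23,1.92,0.10,0,0,0.038
3.30,1.79,0.10,0,0,0.038,  3.37,1.66,0.10,0,0,0.038,  3.43,1.53,0.10,0,0,0.038,  3.49,1.40,0.10,0,0,0.038,  3.54,1.27,0.10,0,0,0.038
3.58,1.13,0.10,0,0,0.038,  3.62,0.99,0.10,0,0,0.038,  3.66,0.85,0.10,0,0,0.038,
```

View pics/w3.png

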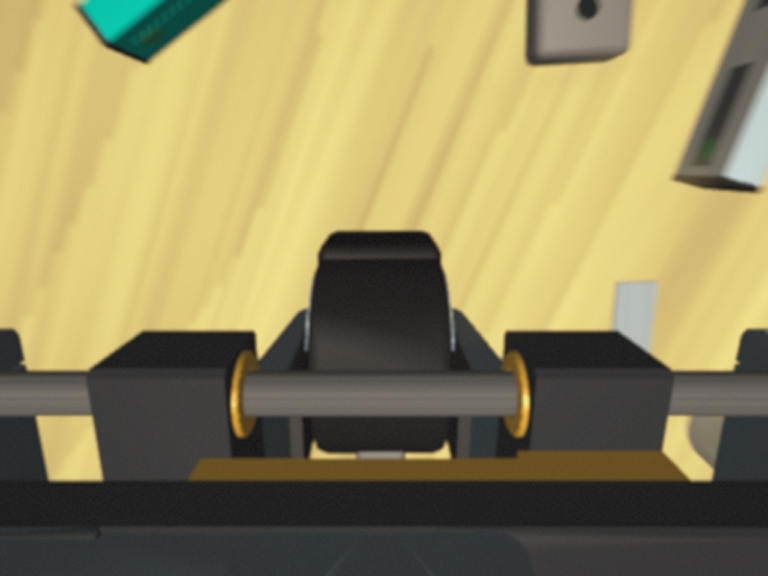

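The tape is held square. Its rear base edge is at row 232 and its hook at row 455, so I can work out the along-axis offset from that.

```bash
python3 - <<'E'
from h import *
f=np.load("w3.npy",allow_pickle=True).item()
Tc=np.array([69.74,-.62,-155.6]); a=np.radians(14.48); M=np.array([[0,-np.cos(a),-np.sin(a)],[1,0,0],[0,-np.sin(a),np.cos(a)]])
def tl(px,z):
    d=M@np.array([(px[0]/1.5-f["cx"])/f["fx"],(px[1]/1.5-f["cy"])/f["fy"],1]); return Tc+d*(z-Tc[2])/d[2]
for px,z in(((381,232),36),((381,232),26),((381,258),0),((381,458),0),((381,458),20),((381,458),36)): print(px,z,tl(px,z).round(1))
E
```

```text
(381, 232) 36 [41.6 -0.  36. ]
(381, 232) 26 [43.1 -0.  26. ]
(381, 258) 0 [38.3 -0.1  0. ]
(381, 458) 0 [-37.3  -0.1   0. ]
(381, 458) 20 [-51.   0.  20.]
(381, 458) 36 [-62.    0.1  36. ]
```

{"fn": "step_arm", "kwargs": {"plan": [2.9,2.39,0.1,0,0,0.038,2.99,2.28,0.1,0,0,0.038,3.08,2.16,0.1,0,0,0.038,3.16,2.04,0.1,0,0,0.038,3.23,1.92,0.1,0,0,0.038]}}

```text
time_s: 6.88
ee_pos: [488.3, -158.6, 149.2]
ee_rot: [-179.9, -0.1, 101.0]
force: [0.4, -0.1, -4.4]
gripper_width: 42.0
gripper_force: 25.0
```

{"fn": "step_arm", "kwargs": {"plan": [3.3,1.79,0.1,0,0,0.038,3.37,1.66,0.1,0,0,0.038,3.43,1.53,0.1,0,0,0.038,3.49,1.4,0.1,0,0,0.038,3.54,1.27,0.1,0,0,0.038]}}

```text
time_s: 7.3
ee_pos: [544.2, 20.7, 144.1]
ee_rot: [-179.8, 0.0, 90.1]
force: [0.9, -0.8, -4.1]
gripper_width: 42.0
gripper_force: 25.0
```

{"fn": "step_arm", "kwargs": {"plan": [3.58,1.13,0.1,0,0,0.038,3.62,0.99,0.1,0,0,0.038,3.66,0.85,0.1,0,0,0.038,0,0,0,0,0,0,0,0,0,0,0,0]}}

```text
time_s: 7.72
ee_pos: [577.7, 128.2, 140.7]
ee_rot: [-179.8, 0.1, 83.9]
force: [0.1, 0.4, -4.2]
gripper_width: 41.7
gripper_force: 25.0
```

```bash
python3 - <<'E'
from h import *
P=[]
for i in range(6):
    f=viewer.grab_frame("wrist"); s=sensors.state(); P.append(np.r_[s["ee_pos"],s["ee_rot"][2],f["position"]])
print(np.mean(P,0).round(1),np.std(P,0).round(1))
save(f,"w4.png"); np.save("w4.npy",f,allow_pickle=True)
E
```

```text
[577.7 125.7 141.7  83.7 585.5 195.1 297. ] [0.3 0.5 0.5 0.1 0.2 1.1 0.6]
```

View pics/w4.png

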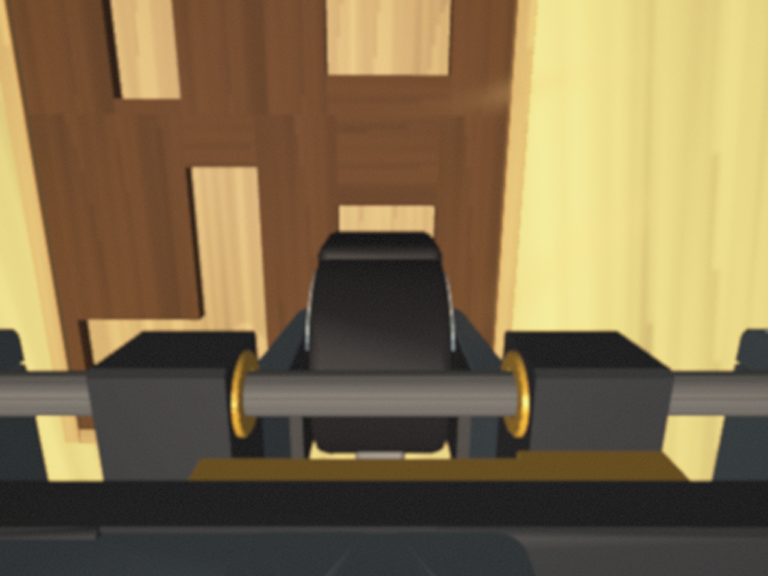

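The recess's far edge is visible beyond the tape at (339–435, 206). I'll use it to get a direct relative correction.

```bash
cat >> h.py <<'E'
Tc=np.array([69.74,-.62,-155.6]); _a=np.radians(14.48); Mt=np.array([[0,-np.cos(_a),-np.sin(_a)],[1,0,0],[0,-np.sin(_a),np.cos(_a)]])
def tl(px,zt,cx=252.99,cy=188.95,fx=319.05):
    "view pixel (x1.5) -> tool frame at tool depth zt"
    d=Mt@np.array([(px[0]/1.5-cx)/fx,(px[1]/1.5-cy)/fx,1]); return Tc+d*(zt-Tc[2])/d[2]
E
python3 - <<'E'
from h import *
for px in((339,206),(435,206)): print(px,tl(px,117.7).round(1),tl(px,127.7).round(1))
E
```

```text
(339, 206) [ 44.4 -23.5 117.7] [ 43.5 -24.4 127.7]
(435, 206) [ 44.4  30.8 117.7] [ 43.5  32.  127.7]
```

{"fn": "step_arm", "kwargs": {"plan": [-0.35,0.38,0,0,0,0.003,0,0,2.9,0,0,0,0,0,2.9,0,0,0,0,0,2.8,0,0,0,0,0,0,0,0,0]}}

```text
time_s: 8.43
ee_pos: [577.9, 121.0, 51.5]
ee_rot: [-179.4, 0.2, 83.5]
force: [-0.8, -1.0, -5.2]
gripper_width: 42.3
gripper_force: 25.0
```

{"fn": "step_arm", "kwargs": {"plan": [0,0,0.1,0,0,0,0,0,0.1,0,0,0,0,0,0.1,0,0,0,0,0,0,0,0,0]}}

```text
time_s: 8.77
ee_pos: [583.1, 122.8, 55.3]
ee_rot: [179.8, -0.1, 83.5]
force: [0.2, 0.1, -3.1]
gripper_width: 41.6
gripper_force: 25.0
```

{"fn": "step_arm", "kwargs": {"plan": [0,0,0.1,0,0,0,0,0,0.1,0,0,0,0,0,0,0,0,0,0,0,0,0,0,0]}}

```text
time_s: 9.1
ee_pos: [581.9, 122.8, 51.7]
ee_rot: [180.0, -0.0, 83.5]
force: [-0.3, -0.2, -3.9]
gripper_width: 41.8
gripper_force: 25.0
```

```bash
python3 - <<'E'
from h import *
P=[]
for i in range(4):
    f=viewer.grab_frame("wrist"); s=sensors.state(); P.append(np.r_[s["ee_pos"],s["ee_rot"][2],s["force"]])
print(np.mean(P,0).round(1),np.std(P,0).round(1)); save(f,"w5.png")
E
```

```text
[ 5.819e+02  1.227e+02  5.160e+01  8.350e+01  2.000e-01  1.000e-01
 -4.000e+00] [0.  0.  0.  0.  0.4 0.5 0.4]
```

View pics/w5.png

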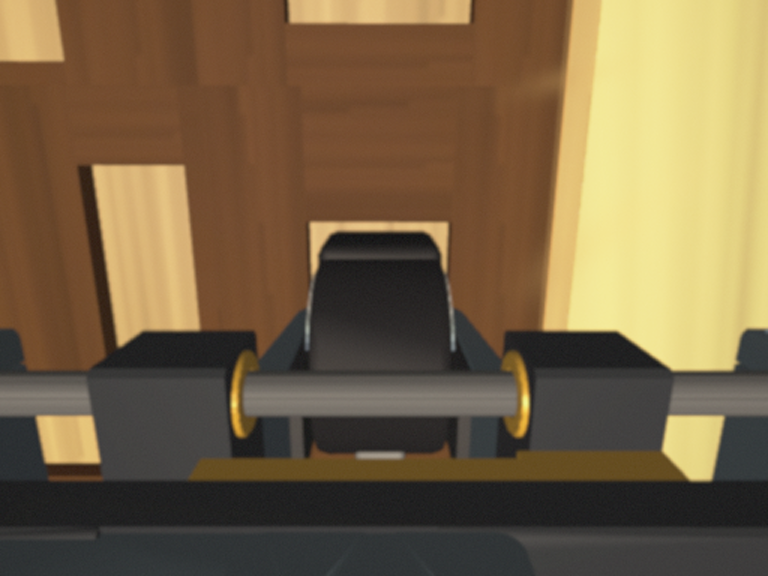

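The tape is inside the recess outline and centred, with the far edge at row 222 and the sides at 309 and 449. I'll creep down to contact.

{"fn": "step_arm", "kwargs": {"plan": [0,0,0.1,0,0,0,0,0,0.05,0,0,0,0,0,0,0,0,0,0,0,0,0,0,0]}}

```text
time_s: 9.63
ee_pos: [581.8, 122.7, 49.9]
ee_rot: [-180.0, -0.0, 83.5]
force: [-0.2, 0.5, -4.3]
gripper_width: 42.1
gripper_force: 25.0
```

{"fn": "step_arm", "kwargs": {"plan": [0,0,0.1,0,0,0,0,0,0,0,0,0,0,0,0,0,0,0]}}

```text
time_s: 9.88
ee_pos: [581.9, 122.7, 49.9]
ee_rot: [180.0, -0.0, 83.5]
force: [-2.6, -0.5, 4.2]
gripper_width: 41.5
gripper_force: 25.0
```

{"fn": "step_arm", "kwargs": {"plan": [0,0,0,0,0,0,0,0,0,0,0,0,0,0,0,0,0,0,0,0,0,0,0,0,0,0,0,0,0,0], "hand": 6.4}}

```text
time_s: 10.3
ee_pos: [582.0, 122.8, 49.0]
ee_rot: [180.0, -0.0, 83.5]
force: [-0.4, 0.7, 1.1]
gripper_width: 64.2
gripper_force: 0.0
```

{"fn": "step_arm", "kwargs": {"plan": [0,0,-1,0,0,0,0,0,-3.5,0,0,0,0,0,-3.5,0,0,0,0,0,-3.5,0,0,0,0,0,-3.5,0,0,0]}}

```text
time_s: 10.72
ee_pos: [581.7, 122.7, 201.5]
ee_rot: [180.0, -0.0, 83.5]
force: [1.1, 0.5, 0.7]
gripper_width: 64.4
gripper_force: 0.0
```

```bash
python3 - <<'E'
from h import *
plan([590,-195,240],96,step=40,p0=[582,123,200],y0=83.5)
E
```

```text
rows 9 from [582. 123. 200.] 83.5
-3.50,0.49,-0.44,0,0,-0.024,  -3.51,0.40,-0.44,0,0,-0.024,  -3.52,0.32,-0.44,0,0,-0.024,  -3.53,0.23,-0.44,0,0,-0.024,  -3.53,0.15,-0.44,0,0,-0.024
-3.53,0.06,-0.44,0,0,-0.024,  -3.53,-0.02,-0.44,0,0,-0.024,  -3.53,-0.11,-0.44,0,0,-0.024,  -3.53,-0.20,-0.44,0,0,-0.024,
```

{"fn": "step_arm", "kwargs": {"plan": [-3.5,0.49,-0.44,0,0,-0.024,-3.51,0.4,-0.44,0,0,-0.024,-3.52,0.32,-0.44,0,0,-0.024,-3.53,0.23,-0.44,0,0,-0.024,-3.53,0.15,-0.44,0,0,-0.024]}}

```text
time_s: 11.13
ee_pos: [586.1, -55.5, 222.3]
ee_rot: [179.9, 0.0, 90.5]
force: [0.6, -0.0, 0.5]
gripper_width: 63.7
gripper_force: 0.0
```

{"fn": "step_arm", "kwargs": {"plan": [-3.53,0.06,-0.44,0,0,-0.024,-3.53,-0.02,-0.44,0,0,-0.024,-3.53,-0.11,-0.44,0,0,-0.024,-3.53,-0.2,-0.44,0,0,-0.024,0,0,0,0,0,0]}}

```text
time_s: 11.55
ee_pos: [589.9, -201.5, 240.1]
ee_rot: [179.9, 0.3, 95.6]
force: [0.4, 0.3, 0.6]
gripper_width: 63.9
gripper_force: 0.0
```

```bash
python3 - <<'E'
from h import *
for i in range(4): f=viewer.grab_frame("wrist")
s=sensors.state(); print(s["ee_pos"],s["ee_rot"][2]); save(f,"w6.png"); np.save("w6.npy",f,allow_pickle=True)
for k in ("level_center","meter_center"):
    for d in viewer.pinpoint(k,f)[:2]: print(k,np.round(d["location"])*1.5,round(d["score"],2),at(f,d["location"],Z[k]).round()[:2])
E
```

```text
[ 589.52728798 -194.41342192  238.82169948] 95.90742076915556
level_center [373.5 174. ] 0.77 [ 579. -137.]
meter_center [213.  139.5] 0.71 [ 454. -123.]
```

View pics/w6.png

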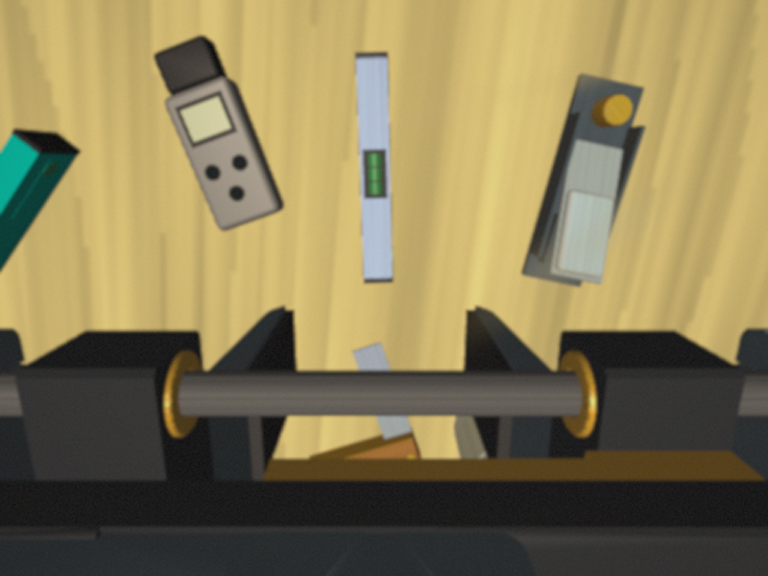

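The level is at (375,167), running from (372,54) to (378,281). The meter is visible with its cap end at (180,47) and body end at (252,217). I'll measure both.

```bash
python3 - <<'E'
from h import *
f=np.load("w6.npy",allow_pickle=True).item()
P=lambda a,z: at(f,np.array(a)/1.5,z)
a=P((372,54),46);b=P((378,281),46); d=a-b; print("level",(a+b)/2,np.linalg.norm(d),np.degrees(np.arctan2(d[1],d[0])))
a=P((180,46),24);b=P((252,218),26); d=a-b; print("meter",(a+b)/2,np.linalg.norm(d),np.degrees(np.arctan2(d[1],d[0])))
for q in((166,101),(236,78),(222,229),(283,206)): print(P(q,26).round(1))
c=P((375,167),46); 
plan([c[0],c[1],110],93,step=38)
E
```

```text
level [ 580.19273644 -135.85832318   46.        ] 156.7722211662842 97.23677952195347
meter [ 461.40971199 -120.58393427   25.        ] 129.00422368561848 115.53557112146173
[ 424.3 -100.4   26. ]
[474.3 -79.8  26. ]
[ 466.5 -189.6   26. ]
[ 512.4 -167.2   26. ]
rows 4 from [ 589.6 -193.8  238.7] 96.0
1.59,-0.09,3.22,0,0,0.013,  1.59,-0.11,3.22,0,0,0.013,  1.58,-0.13,3.22,0,0,0.013,  1.58,-0.15,3.22,0,0,0.013,
```

{"fn": "step_arm", "kwargs": {"plan": [1.46,-0.08,3.2,0,0,-0.005,1.46,-0.08,3.2,0,0,-0.005,1.46,-0.08,3.2,0,0,-0.005,1.46,-0.09,3.2,0,0,-0.005,0,0,0,0,0,0], "hand": 5.5}}

```text
time_s: 12.27
ee_pos: [574.8, -133.0, 104.6]
ee_rot: [-179.2, -0.4, 97.3]
force: [-1.5, 0.1, -1.1]
gripper_width: 55.0
gripper_force: 0.0
```

{"fn": "step_arm", "kwargs": {"plan": [0,0,2.7,0,0,0,0,0,2.7,0,0,0,0,0,2.6,0,0,0,0,0,0,0,0,0,0,0,0,0,0,0]}}

```text
time_s: 12.68
ee_pos: [580.4, -137.4, 31.2]
ee_rot: [-180.0, -0.0, 97.1]
force: [0.7, -0.2, 0.1]
gripper_width: 55.0
gripper_force: 0.0
```

{"fn": "step_arm", "kwargs": {"plan": [0,0,0,0,0,0,0,0,0,0,0,0,0,0,0,0,0,0,0,0,0,0,0,0,0,0,0,0,0,0], "hand": 1}}

```text
time_s: 13.1
ee_pos: [580.4, -137.6, 31.6]
ee_rot: [179.9, 0.0, 97.0]
force: [-0.7, 0.9, -0.3]
gripper_width: 24.5
gripper_force: 0.0
```

{"fn": "step_arm", "kwargs": {"plan": [0,0,0,0,0,0,0,0,0,0,0,0,0,0,0,0,0,0]}}

```text
time_s: 13.35
ee_pos: [580.3, -137.6, 31.4]
ee_rot: [179.9, 0.0, 97.0]
force: [-0.5, -0.2, 6.7]
gripper_width: 21.5
gripper_force: 25.0
```

{"fn": "step_arm", "kwargs": {"plan": [0,0,-1,0,0,0,0,0,-3,0,0,0,0,0,-3,0,0,0,0,0,-3,0,0,0,0,0,-2,0,0,0]}}

```text
time_s: 13.77
ee_pos: [580.7, -137.7, 153.7]
ee_rot: [179.8, 0.1, 97.0]
force: [0.6, 0.5, -1.5]
gripper_width: 21.9
gripper_force: 25.0
```

```bash
python3 - <<'E'
from h import *
plan([475,325,152],83.5,step=39,p0=[580.3,-137.6,152],y0=97)
E
```

```text
rows 13 from [ 580.3 -137.6  152. ] 97
3.63,-0.37,-0.00,0,0,0.018,  3.62,-0.44,-0.00,0,0,0.018,  3.61,-0.50,-0.00,0,0,0.018,  3.61,-0.57,-0.00,0,0,0.018,  3.59,-0.63,-0.00,0,0,0.018
3.58,-0.70,-0.00,0,0,0.018,  3.57,-0.76,-0.00,0,0,0.018,  3.55,-0.83,-0.00,0,0,0.018,  3.54,-0.89,-0.00,0,0,0.018,  3.52,-0.95,-0.00,0,0,0.018
3.50,-1.02,-0.00,0,0,0.018,  3.49,-1.08,-0.00,0,0,0.018,  3.47,-1.15,-0.00,0,0,0.018,
```

{"fn": "step_arm", "kwargs": {"plan": [3.63,-0.37,0,0,0,0.018,3.62,-0.44,0,0,0,0.018,3.61,-0.5,0,0,0,0.018,3.61,-0.57,0,0,0,0.018,3.59,-0.63,0,0,0,0.018]}}

```text
time_s: 14.18
ee_pos: [538.3, 41.7, 150.8]
ee_rot: [-180.0, -0.0, 91.8]
force: [0.3, 0.2, -1.0]
gripper_width: 22.0
gripper_force: 25.0
```

{"fn": "step_arm", "kwargs": {"plan": [3.58,-0.7,0,0,0,0.018,3.57,-0.76,0,0,0,0.018,3.55,-0.83,0,0,0,0.018,3.54,-0.89,0,0,0,0.018,3.52,-0.95,0,0,0,0.018]}}

```text
time_s: 14.6
ee_pos: [497.5, 219.6, 150.8]
ee_rot: [-180.0, 0.0, 86.7]
force: [0.7, 0.3, -2.0]
gripper_width: 22.0
gripper_force: 25.0
```

{"fn": "step_arm", "kwargs": {"plan": [3.5,-1.02,0,0,0,0.018,3.49,-1.08,0,0,0,0.018,3.47,-1.15,0,0,0,0.018,0,0,0,0,0,0,0,0,0,0,0,0]}}

```text
time_s: 15.02
ee_pos: [473.0, 326.2, 150.4]
ee_rot: [-180.0, 0.0, 83.9]
force: [-1.3, -1.2, -1.7]
gripper_width: 22.1
gripper_force: 25.0
```

```bash
python3 - <<'E'
from h import *
for i in range(5): f=viewer.grab_frame("wrist")
s=sensors.state(); print(s["ee_pos"],s["ee_rot"][2],s["force"]); save(f,"w7.png"); np.save("w7.npy",f,allow_pickle=True)
E
```

```text
[474.20244268 323.46541192 150.69230738] 83.54478506631675 [ 0.3603694  -0.4538447  -1.91255351]
```

View pics/w7.png

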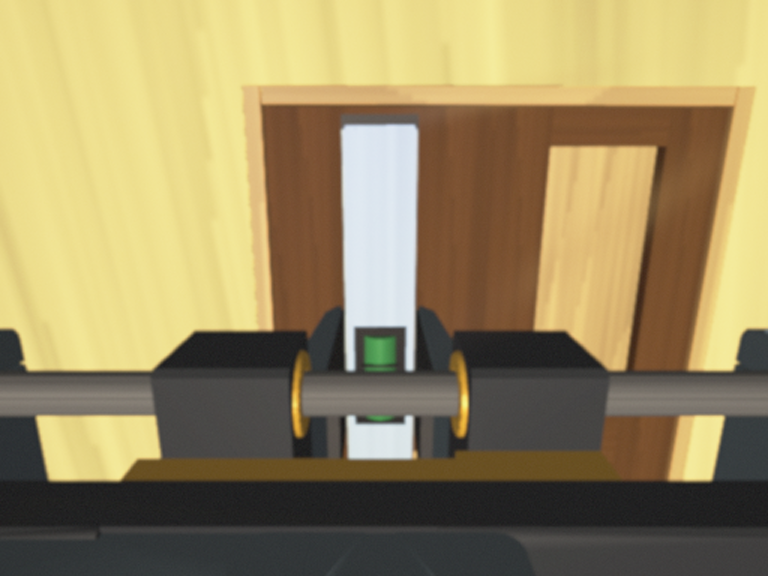

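The level is held straight with its end at row 118. It covers its own recess, so I'll check against the meter recess's far corners at (550,147) and (657,147).

```bash
python3 - <<'E'
from h import *
print("level end",tl((380,118),-14.6),tl((343,140),-14.6),tl((417,140),-14.6))
A=tl((550,147),126.7);B=tl((657,147),136.7);C=tl((635,370),136.7); print(A,B,C)
# expected in tool frame from world estimates
p=np.array([474.2,323.5]); y=np.radians(83.5); tx=np.array([np.cos(y),np.sin(y)]); ty=np.array([np.sin(y),-np.cos(y)])
m=np.array([603,312.5]); l=np.array([475,327])
print("meter recess expected far edge x",(m-p)@tx+74.5,"left",(m-p)@ty-33,"right",(m-p)@ty+33, "level recess",(l-p)@tx,(l-p)@ty)
E
```

```text
level end [ 81.05561783  -0.47613279 -14.6       ] [ 75.16417078 -10.92452901 -14.6       ] [ 75.16417078   9.9754339  -14.6       ]
[ 76.79208714  96.1394611  126.7       ] [ 77.0418954  162.43542431 136.7       ] [-64.91321295 168.46013331 136.7       ]
meter recess expected far edge x 78.15128352086394 left 96.21729036259146 right 162.21729036259146 level recess 3.568064065882383 0.39864623635360735
```

{"fn": "step_arm", "kwargs": {"plan": [0.18,0.08,0,0,0,0,0,0,3.3,0,0,0,0,0,3.3,0,0,0,0,0,2.4,0,0,0,0,0,1,0,0,0]}}

```text
time_s: 15.68
ee_pos: [473.3, 324.5, 47.4]
ee_rot: [-179.7, 0.2, 83.6]
force: [-1.1, -0.1, -1.7]
gripper_width: 21.8
gripper_force: 25.0
```

{"fn": "step_arm", "kwargs": {"plan": [0,0,0.1,0,0,0,0,0,0.1,0,0,0,0,0,0,0,0,0,0,0,0,0,0,0,0,0,0,0,0,0]}}

```text
time_s: 16.1
ee_pos: [475.8, 327.1, 50.2]
ee_rot: [179.9, -0.1, 83.6]
force: [0.3, -0.4, -1.5]
gripper_width: 21.7
gripper_force: 25.0
```

{"fn": "step_arm", "kwargs": {"plan": [0,0,0.1,0,0,0,0,0,0.1,0,0,0,0,0,0,0,0,0,0,0,0,0,0,0]}}

```text
time_s: 16.43
ee_pos: [474.9, 326.5, 46.7]
ee_rot: [180.0, -0.0, 83.6]
force: [0.9, -0.6, -1.7]
gripper_width: 21.9
gripper_force: 25.0
```

{"fn": "step_arm", "kwargs": {"plan": [0,0,0.1,0,0,0,0,0,0.1,0,0,0,0,0,0,0,0,0,0,0,0,0,0,0]}}

```text
time_s: 16.77
ee_pos: [475.0, 326.6, 45.4]
ee_rot: [180.0, -0.0, 83.6]
force: [-1.3, -1.5, 7.1]
gripper_width: 21.7
gripper_force: 25.0
```

{"fn": "step_arm", "kwargs": {"plan": [0,0,0,0,0,0,0,0,0,0,0,0,0,0,0,0,0,0,0,0,0,0,0,0,0,0,0,0,0,0], "hand": 4.6}}

```text
time_s: 17.18
ee_pos: [474.9, 326.5, 44.5]
ee_rot: [-180.0, 0.0, 83.6]
force: [0.2, 0.4, -0.3]
gripper_width: 45.8
gripper_force: 0.0
```

{"fn": "step_arm", "kwargs": {"plan": [0,0,-1,0,0,0,0,0,-3.5,0,0,0,0,0,-3.5,0,0,0,0,0,-3.5,0,0,0,0,0,-3.5,0,0,0]}}

```text
time_s: 17.6
ee_pos: [474.7, 326.4, 197.1]
ee_rot: [180.0, -0.0, 83.6]
force: [0.6, 0.7, 0.4]
gripper_width: 45.9
gripper_force: 0.0
```

```bash
python3 - <<'E'
from h import *
plan([461.4,-119.5,120],115,step=39.5,p0=[475,326.6,195],y0=83.6)
E
```

```text
rows 12 from [475.  326.6 195. ] 83.6
-3.71,0.30,0.62,0,0,-0.046,  -3.72,0.13,0.62,0,0,-0.046,  -3.72,-0.04,0.62,0,0,-0.046,  -3.71,-0.21,0.62,0,0,-0.046,  -3.70,-0.38,0.62,0,0,-0.046
-3.68,-0.55,0.62,0,0,-0.046,  -3.65,-0.71,0.62,0,0,-0.046,  -3.61,-0.88,0.62,0,0,-0.046,  -3.57,-1.04,0.62,0,0,-0.046,  -3.52,-1.20,0.62,0,0,-0.046
-3.46,-1.36,0.62,0,0,-0.046,  -3.39,-1.52,0.62,0,0,-0.046,
```

{"fn": "step_arm", "kwargs": {"plan": [-3.71,0.3,0.62,0,0,-0.046,-3.72,0.13,0.62,0,0,-0.046,-3.72,-0.04,0.62,0,0,-0.046,-3.71,-0.21,0.62,0,0,-0.046,-3.7,-0.38,0.62,0,0,-0.046]}}

```text
time_s: 18.02
ee_pos: [469.1, 139.1, 164.3]
ee_rot: [179.9, -0.0, 97.0]
force: [0.8, -0.1, -0.8]
gripper_width: 46.0
gripper_force: 0.0
```

{"fn": "step_arm", "kwargs": {"plan": [-3.68,-0.55,0.62,0,0,-0.046,-3.65,-0.71,0.62,0,0,-0.046,-3.61,-0.88,0.62,0,0,-0.046,-3.57,-1.04,0.62,0,0,-0.046,-3.52,-1.2,0.62,0,0,-0.046], "hand": 8.2}}

```text
time_s: 18.43
ee_pos: [464.1, -47.0, 133.3]
ee_rot: [179.9, 0.0, 110.1]
force: [0.8, 0.2, -0.0]
gripper_width: 76.5
gripper_force: 0.0
```

{"fn": "step_arm", "kwargs": {"plan": [-3.46,-1.36,0.62,0,0,-0.046,-3.39,-1.52,0.62,0,0,-0.046,0,0,0,0,0,0,0,0,0,0,0,0,0,0,0,0,0,0]}}

```text
time_s: 18.85
ee_pos: [462.4, -119.3, 120.7]
ee_rot: [180.0, -0.0, 115.2]
force: [0.9, -0.1, 0.3]
gripper_width: 82.0
gripper_force: 0.0
```

```bash
python3 - <<'E'
from h import *
for i in range(4): f=viewer.grab_frame("wrist")
s=sensors.state(); print(s["ee_pos"],s["ee_rot"][2],s["gripper_width"]); save(f,"w8.png"); np.save("w8.npy",f,allow_pickle=True)
E
```

```text
[ 462.60720489 -118.31519611  120.61277004] 115.38492274279393 82.315209711478
```

View pics/w8.png

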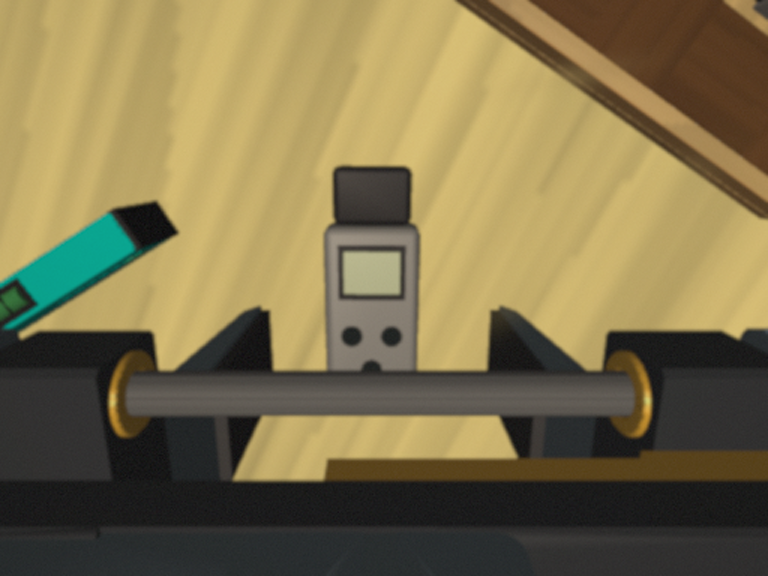

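```bash
python3 - <<'E'
from h import *
print(tl((372,168),96.6),tl((372,168),108),tl((372,224),93),tl((324,260),94),tl((419,260),94))
E
```

```text
[65.68963377 -4.45499797 96.6       ] [ 65.50654822  -4.6283484  108.        ] [37.44467933 -4.51093946 93.        ] [ 18.15136922 -30.13441174  94.        ] [18.15136922 20.39941029 94.        ]
```

The meter is straight at column 372, about 4.5 mm off to the -y side, with its cap tip at row 168. I'll correct, descend and grip.

{"fn": "step_arm", "kwargs": {"plan": [-0.05,-0.46,1.4,0,0,0,0,0,3,0,0,0,0,0,3,0,0,0,0,0,2,0,0,0,0,0,0,0,0,0]}}

```text
time_s: 19.47
ee_pos: [455.8, -120.2, 23.2]
ee_rot: [-179.7, -0.3, 115.4]
force: [-0.5, -0.0, 0.0]
gripper_width: 82.2
gripper_force: 0.0
```

{"fn": "step_arm", "kwargs": {"plan": [0,0,0,0,0,0,0,0,0,0,0,0,0,0,0,0,0,0,0,0,0,0,0,0], "hand": 4}}

```text
time_s: 19.8
ee_pos: [459.5, -122.1, 27.6]
ee_rot: [179.9, 0.1, 115.3]
force: [-0.0, -0.2, 0.3]
gripper_width: 58.1
gripper_force: 0.0
```

{"fn": "step_arm", "kwargs": {"plan": [0,0,0.1,0,0,0,0,0,0,0,0,0,0,0,0,0,0,0,0,0,0,0,0,0,0,0,0,0,0,0]}}

```text
time_s: 20.22
ee_pos: [459.4, -122.2, 26.5]
ee_rot: [179.9, 0.1, 115.2]
force: [0.3, 0.7, 6.4]
gripper_width: 51.9
gripper_force: 25.0
```

{"fn": "step_arm", "kwargs": {"plan": [0,0,-1,0,0,0,0,0,-3,0,0,0,0,0,-3,0,0,0,0,0,-3,0,0,0,0,0,-2,0,0,0]}}

```text
time_s: 20.63
ee_pos: [459.1, -122.2, 148.1]
ee_rot: [179.8, 0.1, 115.3]
force: [1.0, -0.7, -2.2]
gripper_width: 52.1
gripper_force: 25.0
```

```bash
python3 - <<'E'
from h import *
print(sensors.state()["ee_pos"]);plan([603,312,147],83.5,step=39.5,p0=[459.5,-121.5,147],y0=115.4)
E
```

```text
[ 459.07595814 -122.23119322  148.12231206]
rows 12 from [ 459.5 -121.5  147. ] 115.4
2.75,2.63,-0.00,0,0,0.046,  2.87,2.50,-0.00,0,0,0.046,  2.98,2.36,-0.00,0,0,0.046,  3.09,2.22,-0.00,0,0,0.046,  3.19,2.08,-0.00,0,0,0.046
3.28,1.93,-0.00,0,0,0.046,  3.37,1.77,-0.00,0,0,0.046,  3.45,1.61,-0.00,0,0,0.046,  3.52,1.45,-0.00,0,0,0.046,  3.58,1.29,-0.00,0,0,0.046
3.64,1.12,-0.00,0,0,0.046,  3.68,0.95,-0.00,0,0,0.046,
```

{"fn": "step_arm", "kwargs": {"plan": [2.75,2.63,0,0,0,0.046,2.87,2.5,0,0,0,0.046,2.98,2.36,0,0,0,0.046,3.09,2.22,0,0,0,0.046,3.19,2.08,0,0,0,0.046]}}

```text
time_s: 21.05
ee_pos: [518.4, 60.1, 145.5]
ee_rot: [180.0, 0.0, 101.9]
force: [0.3, -0.9, -2.5]
gripper_width: 51.8
gripper_force: 25.0
```

{"fn": "step_arm", "kwargs": {"plan": [3.28,1.93,0,0,0,0.046,3.37,1.77,0,0,0,0.046,3.45,1.61,0,0,0,0.046,3.52,1.45,0,0,0,0.046,3.58,1.29,0,0,0,0.046]}}

```text
time_s: 21.47
ee_pos: [578.0, 241.0, 145.3]
ee_rot: [-180.0, 0.0, 88.8]
force: [-0.5, -0.3, -2.1]
gripper_width: 52.1
gripper_force: 25.0
```

{"fn": "step_arm", "kwargs": {"plan": [3.64,1.12,0,0,0,0.046,3.68,0.95,0,0,0,0.046,0,0,0,0,0,0,0,0,0,0,0,0]}}

```text
time_s: 21.8
ee_pos: [601.5, 313.2, 144.4]
ee_rot: [-180.0, 0.0, 83.8]
force: [0.3, -0.1, -1.6]
gripper_width: 51.9
gripper_force: 25.0
```

```bash
python3 - <<'E'
from h import *
for i in range(5): f=viewer.grab_frame("wrist")
s=sensors.state(); print(s["ee_pos"],s["ee_rot"],s["force"]); save(f,"w9.png"); np.save("w9.npy",f,allow_pickle=True)
E
```

```text
[601.56662876 310.13272054 145.50342637] [-1.79982535e+02  2.08691074e-02  8.35666626e+01] [-0.3988003  -0.99299123 -1.2100821 ]
```

View pics/w9.png

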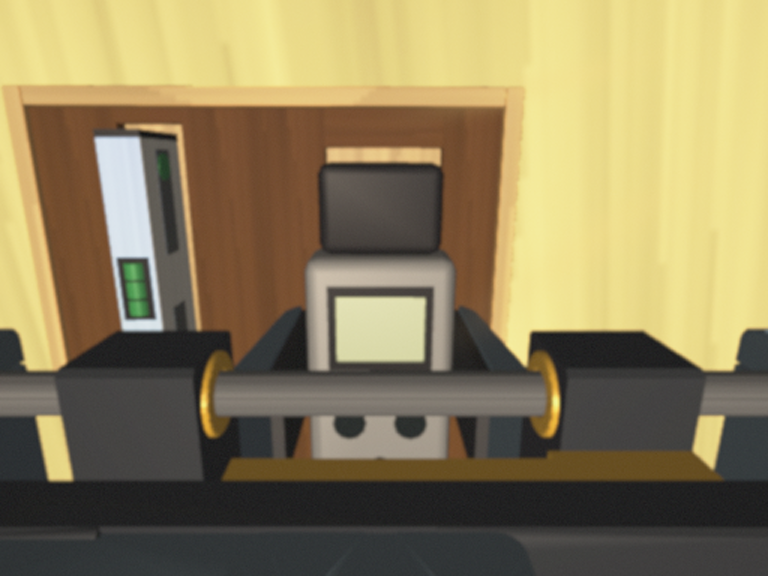

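The meter is held straight with its cap tip at row 165. The recess's far edge shows beyond it at (326–441, 148), and the level is seated in its recess on the left.

```bash
python3 - <<'E'
from h import *
print("recess",tl((326,148),121.5),tl((326,148),131.5),tl((441,148),121.5),tl((441,148),131.5))
print("tip",tl((380,165),4),tl((380,165),14),"bound",tl((380,252),0),"sides",tl((307,275),0),tl((455,275),0))
y=np.radians(83.57); d=np.array([603-601.57,312.5-310.1]); print("world",d@[np.cos(y),np.sin(y)],d@[np.sin(y),-np.cos(y)])
E
```

```text
recess [ 76.12608807 -30.42621541 121.5       ] [ 76.35654957 -31.50186375 131.5       ] [ 76.12608807  33.66118802 121.5       ] [ 76.35654957  34.89832941 131.5       ]
tip [68.12107915 -0.45327258  4.        ] [68.01964301 -0.442826   14.        ] bound [40.27398113 -0.44994739  0.        ] sides [ 32.46573995 -24.85020159   0.        ] [32.46573995 24.62306648  0.        ]
world 2.545047234236575 1.1522302614948579
```

{"fn": "step_arm", "kwargs": {"plan": [0.06,0.16,0,0,0,0,0,0,3.3,0,0,0,0,0,3.3,0,0,0,0,0,2.4,0,0,0,0,0,1,0,0,0]}}

```text
time_s: 22.47
ee_pos: [601.4, 310.1, 41.6]
ee_rot: [-179.7, 0.2, 83.6]
force: [-0.3, -0.6, -2.0]
gripper_width: 52.2
gripper_force: 25.0
```

{"fn": "step_arm", "kwargs": {"plan": [0,0,0.1,0,0,0,0,0,0.1,0,0,0,0,0,0,0,0,0,0,0,0,0,0,0,0,0,0,0,0,0]}}

```text
time_s: 22.88
ee_pos: [604.4, 312.4, 45.0]
ee_rot: [179.9, -0.1, 83.6]
force: [0.8, -1.4, -2.0]
gripper_width: 52.0
gripper_force: 25.0
```

{"fn": "step_arm", "kwargs": {"plan": [0,0,0.1,0,0,0,0,0,0.1,0,0,0,0,0,0,0,0,0,0,0,0,0,0,0]}}

```text
time_s: 23.22
ee_pos: [603.4, 312.0, 41.2]
ee_rot: [-180.0, 0.0, 83.6]
force: [-0.4, 0.2, -2.6]
gripper_width: 51.9
gripper_force: 25.0
```

{"fn": "step_arm", "kwargs": {"plan": [0,0,0.1,0,0,0,0,0,0,0,0,0,0,0,0,0,0,0,0,0,0,0,0,0]}}

```text
time_s: 23.55
ee_pos: [603.6, 312.1, 40.6]
ee_rot: [180.0, -0.0, 83.6]
force: [-0.6, 0.6, 0.9]
gripper_width: 52.1
gripper_force: 25.0
```

{"fn": "step_arm", "kwargs": {"plan": [0,0,0.05,0,0,0,0,0,0,0,0,0,0,0,0,0,0,0]}}

```text
time_s: 23.8
ee_pos: [603.6, 312.1, 40.5]
ee_rot: [180.0, -0.0, 83.6]
force: [-1.0, -0.8, 5.4]
gripper_width: 51.2
gripper_force: 25.0
```

{"fn": "step_arm", "kwargs": {"plan": [0,0,0,0,0,0,0,0,0,0,0,0,0,0,0,0,0,0,0,0,0,0,0,0,0,0,0,0,0,0], "hand": 6.8}}

```text
time_s: 24.22
ee_pos: [603.5, 311.9, 39.4]
ee_rot: [-180.0, 0.0, 83.6]
force: [0.3, 0.7, -0.3]
gripper_width: 68.0
gripper_force: 0.0
```

{"fn": "step_arm", "kwargs": {"plan": [0,0,-1,0,0,0,0,0,-3.5,0,0,0,0,0,-3.5,0,0,0,0,0,-3.5,0,0,0,0,0,-3.5,0,0,0]}}

```text
time_s: 24.63
ee_pos: [603.4, 311.9, 192.2]
ee_rot: [180.0, -0.0, 83.6]
force: [0.3, 1.2, 0.1]
gripper_width: 68.1
gripper_force: 0.0
```

```bash
python3 - <<'E'
from h import *
plan([583,-400,150],22,step=39.5,p0=[603.6,312,190],y0=83.6)
E
```

```text
rows 19 from [603.6 312.  190. ] 83.6
-3.74,0.31,0.21,0,0,0.057,  -3.71,0.52,0.21,0,0,0.057,  -3.68,0.73,0.21,0,0,0.057,  -3.63,0.94,0.21,0,0,0.057,  -3.57,1.14,0.21,0,0,0.057
-3.50,1.34,0.21,0,0,0.057,  -3.42,1.54,0.21,0,0,0.057,  -3.33,1.73,0.21,0,0,0.057,  -3.22,1.91,0.21,0,0,0.057,  -3.11,2.09,0.21,0,0,0.057
-2.99,2.26,0.21,0,0,0.057,  -2.85,2.43,0.21,0,0,0.057,  -2.71,2.59,0.21,0,0,0.057,  -2.56,2.74,0.21,0,0,0.057,  -2.40,2.88,0.21,0,0,0.057
-2.24,3.01,0.21,0,0,0.057,  -2.06,3.13,0.21,0,0,0.057,  -1.88,3.24,0.21,0,0,0.057,  -1.70,3.34,0.21,0,0,0.057,
```

{"fn": "step_arm", "kwargs": {"plan": [-3.74,0.31,0.21,0,0,0.057,-3.71,0.52,0.21,0,0,0.057,-3.68,0.73,0.21,0,0,0.057,-3.63,0.94,0.21,0,0,0.057,-3.57,1.14,0.21,0,0,0.057]}}

```text
time_s: 25.05
ee_pos: [597.8, 123.1, 180.2]
ee_rot: [179.9, -0.0, 67.2]
force: [-0.3, -1.0, -0.5]
gripper_width: 68.1
gripper_force: 0.0
```

{"fn": "step_arm", "kwargs": {"plan": [-3.5,1.34,0.21,0,0,0.057,-3.42,1.54,0.21,0,0,0.057,-3.33,1.73,0.21,0,0,0.057,-3.22,1.91,0.21,0,0,0.057,-3.11,2.09,0.21,0,0,0.057]}}

```text
time_s: 25.47
ee_pos: [592.1, -64.5, 169.6]
ee_rot: [179.9, -0.0, 50.8]
force: [1.1, 0.0, -0.7]
gripper_width: 67.8
gripper_force: 0.0
```

{"fn": "step_arm", "kwargs": {"plan": [-2.99,2.26,0.21,0,0,0.057,-2.85,2.43,0.21,0,0,0.057,-2.71,2.59,0.21,0,0,0.057,-2.56,2.74,0.21,0,0,0.057,-2.4,2.88,0.21,0,0,0.057]}}

```text
time_s: 25.88
ee_pos: [585.9, -252.0, 159.1]
ee_rot: [180.0, -0.0, 34.5]
force: [1.3, 0.5, -0.2]
gripper_width: 68.0
gripper_force: 0.0
```

{"fn": "step_arm", "kwargs": {"plan": [-2.24,3.01,0.21,0,0,0.057,-2.06,3.13,0.21,0,0,0.057,-1.88,3.24,0.21,0,0,0.057,-1.7,3.34,0.21,0,0,0.057,0,0,0,0,0,0]}}

```text
time_s: 26.3
ee_pos: [579.7, -407.0, 149.6]
ee_rot: [179.7, 0.0, 21.2]
force: [0.6, 0.0, -0.2]
gripper_width: 67.9
gripper_force: 0.0
```

```bash
python3 - <<'E'
from h import *
for i in range(5): f=viewer.grab_frame("wrist")
s=sensors.state(); print(s["ee_pos"],s["ee_rot"],s["qpos"]); save(f,"w10.png"); np.save("w10.npy",f,allow_pickle=True)
E
```

```text
[ 581.08827602 -398.56338718  150.33137648] [-1.79980447e+02 -2.30483257e-02  2.16708152e+01] [-3.53947041e+01  3.28460346e+01  7.70334578e+01  3.18736459e-02
  7.01243905e+01  3.29236394e+01]
```

View pics/w10.png

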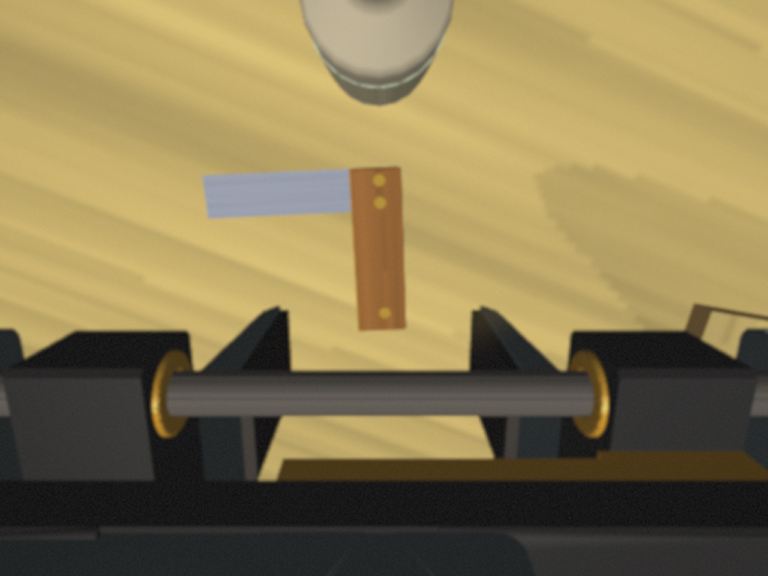

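The stock's corners are at (350,168), (400,167), (406,328) and (359,330), with the blade pointing left. The glue is well ahead, at row 105 or less.

```bash
python3 - <<'E'
from h import *
q=[tl(p,128.3) for p in((350,168),(400,167),(406,328),(359,330))]
for a in q: print(a.round(1))
f=(q[0]+q[1])/2; b=(q[2]+q[3])/2; d=f-b; L=np.linalg.norm(d); u=d/L
print(L,"angle in tool",np.degrees(np.arctan2(d[1],d[0])),"grip",b+u*37, f-u*63, (b+f)/2-u*13)
print("blade",[tl(p,150.3-9).round(1) for p in((204,176),(208,218),(350,169),(351,214))])
E
```

```text
[ 65.2 -17.6 128.3]
[ 65.7  11.2 128.3]
[-32.5  16.  128.3]
[-33.8 -13.5 128.3]
98.70459385567045 angle in tool -2.598762803044531 grip [  3.81962809  -0.4119897  128.3       ] [  2.52555421  -0.35325415 128.3       ] [  3.17259115  -0.38262192 128.3       ]
blade [array([  60.3, -106.9,  141.3]), array([  34.9, -106.7,  141.3]), array([ 64.4, -18.4, 141.3]), array([ 37.4, -18.2, 141.3])]
```

{"fn": "step_arm", "kwargs": {"plan": [0.32,-0.04,2.4,0,0,-0.045,0,0,3.3,0,0,0,0,0,3.3,0,0,0,0,0,2.4,0,0,0,0,0,1,0,0,0], "hand": 5.5}}

```text
time_s: 26.97
ee_pos: [582.1, -395.1, 22.2]
ee_rot: [-179.7, 0.2, 24.3]
force: [-0.8, 0.3, -0.7]
gripper_width: 55.2
gripper_force: 0.0
```

{"fn": "step_arm", "kwargs": {"plan": [0,0,0,0,0,0,0,0,0,0,0,0,0,0,0,0,0,0,0,0,0,0,0,0]}}

```text
time_s: 27.3
ee_pos: [585.0, -399.0, 28.3]
ee_rot: [179.8, -0.1, 24.2]
force: [0.2, -0.0, 1.2]
gripper_width: 55.0
gripper_force: 0.0
```

```bash
python3 - <<'E'
from h import *
for i in range(3): f=viewer.grab_frame("wrist")
s=sensors.state(); print(s["ee_pos"],s["ee_rot"],s["force"]); np.save("w11.npy",f,allow_pickle=True)
E
```

```text
[ 584.27790859 -398.76151233   27.33583186] [ 1.79882646e+02 -7.64597117e-02  2.41638935e+01] [-0.29354651  0.23357493 -0.67573423]
```

{"fn": "step_arm", "kwargs": {"plan": [0,0,0.1,0,0,0,0,0,0.1,0,0,0,0,0,0,0,0,0,0,0,0,0,0,0,0,0,0,0,0,0], "hand": 2, "newtons": 35}}

```text
time_s: 27.87
ee_pos: [583.5, -398.3, 23.6]
ee_rot: [-180.0, 0.0, 24.2]
force: [-0.4, -0.3, 0.6]
gripper_width: 30.0
gripper_force: 35.0
```

{"fn": "step_arm", "kwargs": {"plan": [0,0,0,0,0,0,0,0,0,0,0,0,0,0,0,0,0,0]}}

```text
time_s: 28.12
ee_pos: [583.5, -398.3, 23.6]
ee_rot: [-180.0, 0.0, 24.2]
force: [-0.8, 0.0, -0.9]
gripper_width: 30.0
gripper_force: 35.0
```

{"fn": "step_arm", "kwargs": {"plan": [0,0,-1,0,0,0,0,0,-3,0,0,0,0,0,-3,0,0,0,0,0,-3,0,0,0,0,0,-2.5,0,0,0]}}

```text
time_s: 28.53
ee_pos: [584.0, -398.6, 151.7]
ee_rot: [179.9, -0.1, 24.2]
force: [-0.6, -0.4, -2.1]
gripper_width: 29.5
gripper_force: 35.0
```

```bash
python3 - <<'E'
from h import *
plan([435,95.5,151],-6.5,step=39.5,p0=[584.3,-398.8,151],y0=24.1)
E
```

```text
rows 14 from [ 584.3 -398.8  151. ] 24.1
0.47,-3.66,-0.00,0,0,0.038,  0.33,-3.67,-0.00,0,0,0.038,  0.19,-3.68,-0.00,0,0,0.038,  0.05,-3.69,-0.00,0,0,0.038,  -0.09,-3.69,-0.00,0,0,0.038
-0.23,-3.68,-0.00,0,0,0.038,  -0.37,-3.67,-0.00,0,0,0.038,  -0.51,-3.65,-0.00,0,0,0.038,  -0.65,-3.63,-0.00,0,0,0.038,  -0.79,-3.60,-0.00,0,0,0.038
-0.93,-3.57,-0.00,0,0,0.038,  -1.06,-3.53,-0.00,0,0,0.038,  -1.20,-3.49,-0.00,0,0,0.038,  -1.33,-3.44,-0.00,0,0,0.038,
```

The grip came out with the fingertips only 9.6 mm above the underside, and the limit is 10 mm. I'll set the square back down and regrip about 2.5 mm higher.

{"fn": "step_arm", "kwargs": {"plan": [0,0,2.5,0,0,0,0,0,3,0,0,0,0,0,3,0,0,0,0,0,2.6,0,0,0,0,0,0.9,0,0,0]}}

```text
time_s: 28.95
ee_pos: [581.3, -396.6, 24.8]
ee_rot: [-179.6, 0.2, 24.2]
force: [-0.5, 0.6, -2.3]
gripper_width: 30.1
gripper_force: 35.0
```

{"fn": "step_arm", "kwargs": {"plan": [0,0,0.1,0,0,0,0,0,0.1,0,0,0,0,0,0.1,0,0,0,0,0,0.1,0,0,0,0,0,0,0,0,0]}}

```text
time_s: 29.37
ee_pos: [584.4, -398.8, 26.4]
ee_rot: [179.9, -0.1, 24.2]
force: [-0.0, 0.4, -1.7]
gripper_width: 29.4
gripper_force: 35.0
```

{"fn": "step_arm", "kwargs": {"plan": [0,0,0.08,0,0,0,0,0,0,0,0,0,0,0,0,0,0,0]}}

```text
time_s: 29.62
ee_pos: [583.8, -398.4, 24.4]
ee_rot: [180.0, -0.0, 24.2]
force: [-0.5, 0.7, -1.3]
gripper_width: 29.4
gripper_force: 35.0
```

Now within 0.8 mm of the bench. I'll touch down, open slightly, raise 2.5 mm and regrip.

{"fn": "step_arm", "kwargs": {"plan": [0,0,0.08,0,0,0,0,0,0,0,0,0,0,0,0,0,0,0]}}

```text
time_s: 29.87
ee_pos: [583.8, -398.4, 23.7]
ee_rot: [180.0, -0.0, 24.2]
force: [0.5, 0.7, 1.4]
gripper_width: 29.7
gripper_force: 35.0
```

{"fn": "step_arm", "kwargs": {"plan": [0,0,0,0,0,0,0,0,0,0,0,0,0,0,0,0,0,0,0,0,-0.25,0,0,0,0,0,0,0,0,0], "hand": 4}}

```text
time_s: 30.28
ee_pos: [583.9, -398.5, 26.1]
ee_rot: [180.0, -0.0, 24.2]
force: [-0.5, 0.4, 0.3]
gripper_width: 40.0
gripper_force: 0.0
```

{"fn": "step_arm", "kwargs": {"plan": [0,0,0,0,0,0,0,0,0,0,0,0,0,0,0,0,0,0,0,0,0,0,0,0,0,0,0,0,0,0], "hand": 2}}

```text
time_s: 30.7
ee_pos: [583.7, -398.4, 25.8]
ee_rot: [180.0, -0.0, 24.2]
force: [0.3, 0.0, 0.1]
gripper_width: 29.4
gripper_force: 35.0
```

{"fn": "step_arm", "kwargs": {"plan": [0,0,-1,0,0,0,0,0,-3,0,0,0,0,0,-3,0,0,0,0,0,-3,0,0,0,0,0,-2.5,0,0,0]}}

```text
time_s: 31.12
ee_pos: [583.8, -398.4, 153.3]
ee_rot: [179.9, -0.0, 24.2]
force: [0.8, 0.1, -0.8]
gripper_width: 30.1
gripper_force: 35.0
```

{"fn": "step_arm", "kwargs": {"plan": [0.47,-3.66,0,0,0,0.038,0.33,-3.67,0,0,0,0.038,0.19,-3.68,0,0,0,0.038,0.05,-3.69,0,0,0,0.038,-0.09,-3.69,0,0,0,0.038]}}

```text
time_s: 31.53
ee_pos: [529.1, -220.2, 151.0]
ee_rot: [-180.0, 0.0, 13.1]
force: [1.1, 0.9, -2.0]
gripper_width: 29.8
gripper_force: 35.0
```

{"fn": "step_arm", "kwargs": {"plan": [-0.23,-3.68,0,0,0,0.038,-0.37,-3.67,0,0,0,0.038,-0.51,-3.65,0,0,0,0.038,-0.65,-3.63,0,0,0,0.038,-0.79,-3.6,0,0,0,0.038]}}

```text
time_s: 31.95
ee_pos: [475.5, -43.9, 151.2]
ee_rot: [-180.0, -0.0, 2.3]
force: [1.4, 0.7, -2.2]
gripper_width: 29.2
gripper_force: 35.0
```

{"fn": "step_arm", "kwargs": {"plan": [-0.93,-3.57,0,0,0,0.038,-1.06,-3.53,0,0,0,0.038,-1.2,-3.49,0,0,0,0.038,-1.33,-3.44,0,0,0,0.038,0,0,0,0,0,0]}}

```text
time_s: 32.37
ee_pos: [431.1, 100.4, 151.2]
ee_rot: [-179.9, 0.1, -6.1]
force: [-0.2, -0.0, -1.3]
gripper_width: 29.8
gripper_force: 35.0
```

```bash
python3 - <<'E'
from h import *
for i in range(6): f=viewer.grab_frame("wrist")
s=sensors.state(); print(s["ee_pos"],s["ee_rot"],s["force"]); save(f,"w12.png"); np.save("w12.npy",f,allow_pickle=True)
E
```

```text
[433.94043819  94.60737426 150.84309928] [ 1.79992241e+02 -1.25691610e-02 -6.40886413e+00] [ 0.88359892  0.39412237 -2.19036361]
```

View pics/w12.png

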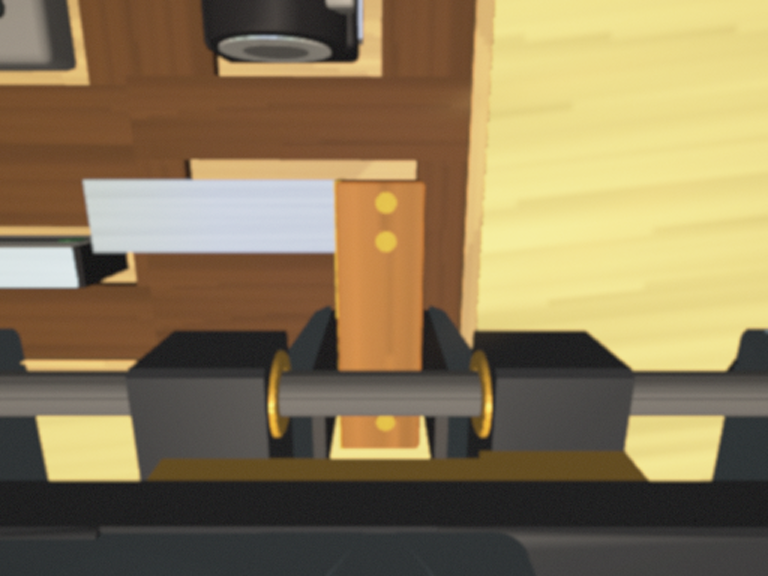

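The square is held straight above its L recess. The recess's far edge is at row 160, running from column 190 to column 416. The stock's end is at row 182, with its sides at 335 and 424.

```bash
python3 - <<'E'
from h import *
print("recess R",tl((416,160),136.8),tl((416,160),126.8),"L",tl((190,160),136.8),tl((190,160),126.8), "edge slope", tl((190,159),136.8)[0]-tl((416,161),136.8)[0])
print("stock end",tl((342,181),3.8),tl((424,183),3.8),"bare",tl((380,448),3.8),"sides",tl((335,200),3.8),tl((425,200),3.8),tl((338,360),3.8),tl((423,360),3.8))
print("blade",[tl(p,25.8-9).round(1) for p in((83,180),(92,252),(335,180),(335,252))])
y=np.radians(-6.41); d=np.array([435-433.94,95.5-94.6]); print("world",d@[np.cos(y),np.sin(y)],d@[np.sin(y),-np.cos(y)])
E
```

```text
recess R [ 69.64565549  20.98307731 136.8       ] [ 69.64888204  20.24425798 126.8       ] L [  69.64565549 -112.72349457  136.8       ] [  69.64888204 -108.88958573  126.8       ] edge slope 1.1457539846352347
stock end [ 63.05983972 -12.83944633   3.8       ] [62.42109975 13.90595757  3.8       ] bare [-35.59400742  -0.42557402   3.8       ] sides [ 56.93854335 -15.26359459   3.8       ] [56.93854335 14.3626505   3.8       ] [  0.19714503 -15.50590878   3.8       ] [ 0.19714503 14.99432615  3.8       ]
blade [array([  62.9, -105.1,   16.8]), array([  37.1, -105.8,   16.8]), array([ 62.9, -16.3,  16.8]), array([ 37.1, -16.9,  16.8])]
world 0.9528952178108764 -1.0127145223967007
```

{"fn": "step_arm", "kwargs": {"plan": [0.03,-0.05,0,0,0,0,0,0,3.3,0,0,0,0,0,3.3,0,0,0,0,0,2.6,0,0,0,0,0,1.2,0,0,0]}}

```text
time_s: 33.08
ee_pos: [432.0, 94.8, 43.9]
ee_rot: [179.9, 0.3, -6.4]
force: [-0.6, -0.2, -2.0]
gripper_width: 29.5
gripper_force: 35.0
```

{"fn": "step_arm", "kwargs": {"plan": [0,0,0.1,0,0,0,0,0,0.1,0,0,0,0,0,0,0,0,0,0,0,0,0,0,0,0,0,0,0,0,0]}}

```text
time_s: 33.5
ee_pos: [434.9, 96.2, 45.8]
ee_rot: [-180.0, -0.1, -6.3]
force: [-0.1, 0.5, -1.7]
gripper_width: 29.6
gripper_force: 35.0
```

{"fn": "step_arm", "kwargs": {"plan": [0,0,0.1,0,0,0,0,0,0.1,0,0,0,0,0,0,0,0,0,0,0,0,0,0,0]}}

```text
time_s: 33.83
ee_pos: [433.9, 96.2, 42.8]
ee_rot: [-180.0, -0.0, -6.3]
force: [0.6, 0.4, -1.9]
gripper_width: 29.6
gripper_force: 35.0
```

{"fn": "step_arm", "kwargs": {"plan": [0,0,0.1,0,0,0,0,0,0.1,0,0,0,0,0,0,0,0,0,0,0,0,0,0,0]}}

```text
time_s: 34.17
ee_pos: [433.8, 96.1, 40.6]
ee_rot: [-180.0, 0.0, -6.3]
force: [0.1, -0.3, -1.0]
gripper_width: 29.7
gripper_force: 35.0
```

{"fn": "step_arm", "kwargs": {"plan": [0,0,0.05,0,0,0,0,0,0,0,0,0,0,0,0,0,0,0]}}

```text
time_s: 34.42
ee_pos: [433.9, 96.1, 40.2]
ee_rot: [-180.0, 0.0, -6.3]
force: [-0.3, 0.4, -1.2]
gripper_width: 29.9
gripper_force: 35.0
```

{"fn": "step_arm", "kwargs": {"plan": [0,0,0.07,0,0,0,0,0,0,0,0,0,0,0,0,0,0,0]}}

```text
time_s: 34.67
ee_pos: [434.0, 96.2, 39.7]
ee_rot: [-180.0, -0.0, -6.3]
force: [-0.3, -0.9, 1.4]
gripper_width: 29.9
gripper_force: 35.0
```

Contact. I'll release, rise, and back off for a final look.

{"fn": "step_arm", "kwargs": {"plan": [0,0,0,0,0,0,0,0,0,0,0,0,0,0,0,0,0,0,0,0,0,0,0,0,0,0,0,0,0,0], "hand": 4.6}}

```text
time_s: 35.08
ee_pos: [434.0, 96.1, 39.6]
ee_rot: [-180.0, -0.0, -6.3]
force: [-0.3, 0.1, 0.3]
gripper_width: 46.1
gripper_force: 0.0
```

{"fn": "step_arm", "kwargs": {"plan": [0,0,-1,0,0,0,0,0,-3.5,0,0,0,0,0,-3.5,0,0,0,0,0,-3.5,0,0,0,0,0,-3.5,0,0,0]}}

```text
time_s: 35.5
ee_pos: [433.5, 96.0, 191.1]
ee_rot: [180.0, 0.0, -6.3]
force: [1.7, 1.0, -1.1]
gripper_width: 46.3
gripper_force: 0.0
```

{"fn": "step_arm", "kwargs": {"plan": [0,3.5,-3,0,0,0,0,3.5,-3,0,0,0,0,3.5,-3,0,0,0,0,3.5,-3,0,0,0,0,3.5,-3,0,0,0]}}

```text
time_s: 35.92
ee_pos: [415.7, -62.3, 326.6]
ee_rot: [-180.0, -0.0, -6.3]
force: [1.2, -0.3, -0.5]
gripper_width: 45.8
gripper_force: 0.0
```

```bash
python3 - <<'E'
from h import *
for i in range(2): f=viewer.grab_frame("scene"); t=viewer.grab_frame("top")
a=cv2.resize(f["img"][120:260,210:440,::-1],(800,487)[:2],interpolation=cv2.INTER_CUBIC); b=cv2.resize(t["img"][125:265,50:240,::-1],(800,589),interpolation=cv2.INTER_CUBIC)
o=np.vstack([cv2.resize(a,(480,292)),cv2.resize(b,(416,306)).copy() if 0 else cv2.copyMakeBorder(cv2.resize(b,(416,306)),0,0,0,64,cv2.BORDER_CONSTANT)])
cv2.imwrite("pics/final.png",o)
E
```

```text
(no output)
```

View pics/final.png

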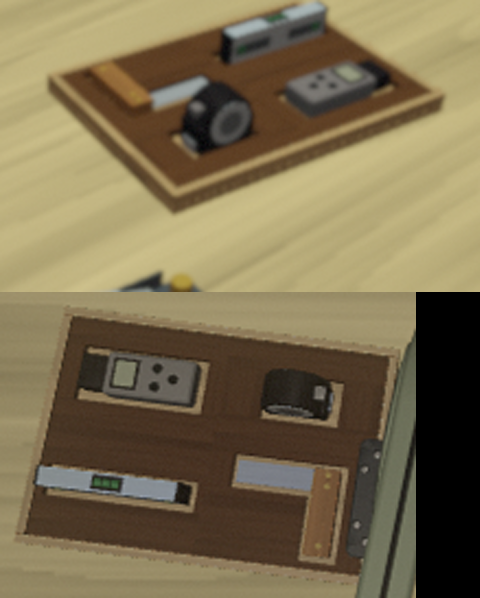

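All four tools are seated in their recesses: meter top left, tape top right, level lower left and square lower right. The plane and glue haven't been touched.

```bash
python3 -c "
from workcell import env
print(env.job_done())"
```

```text
the job is handed in; nothing more can be done
None
```

All four measuring tools are lying in their own recesses in the tray, the block plane and glue bottle were left where they stood, and the job was handed in after about 36 s of robot time.

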